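# Change over the spray-glazing turntable

### The job

Stand every unglazed red vase upright in the middle of a yellow spot on the turntable, one to a spot, while the wheel is still in its loading position; then turn the wheel half a turn until it clicks home, so that the red vases face the spray head. Stand every glazed blue vase upright along the middle of the narrow raised drying plank, so that at the end the wheel is in its half-turn detent with all red vases still upright in the middle of their yellow spots, and leave the jar, brush and sanding block alone.

Things in the scene. Friction and masses are not known exactly. Their poses are not given: they have to be found in the camera images.
- raw0: Unglazed terracotta-red bud vase, standing on the table at the start to the robot's right: 62 mm wide foot, belly 66 mm wide up to 32 mm above the underside, shoulder tapering to a round neck 30 mm wide from 54 to 86 mm, rim 38 mm wide from 86 to 95 mm; total height 95 mm, about 0.25 kg; origin: centre of the underside, z up through the neck. Can be gripped round the neck from above. Absent (None) in some starts.
- raw1: Unglazed terracotta-red bud vase, standing on the table at the start to the robot's right: 62 mm wide foot, belly 66 mm wide up to 32 mm above the underside, shoulder tapering to a round neck 30 mm wide from 54 to 86 mm, rim 38 mm wide from 86 to 95 mm; total height 95 mm, about 0.25 kg; origin: centre of the underside, z up through the neck. Can be gripped round the neck from above. Absent (None) in some starts.
- raw2: Unglazed terracotta-red bud vase, standing on the table at the start to the robot's right: 62 mm wide foot, belly 66 mm wide up to 32 mm above the underside, shoulder tapering to a round neck 30 mm wide from 54 to 86 mm, rim 38 mm wide from 86 to 95 mm; total height 95 mm, about 0.25 kg; origin: centre of the underside, z up through the neck. Can be gripped round the neck from above. Absent (None) in some starts.
- glazed0: Glazed blue bud vase, standing at the start on one of the black spots of the turntable, on the spray-head side: 62 mm wide foot, belly 66 mm wide up to 32 mm above the underside, shoulder tapering to a round neck 30 mm wide from 54 to 86 mm, rim 38 mm wide from 86 to 95 mm; total height 95 mm, about 0.25 kg; origin: centre of the underside, z up through the neck. Can be gripped round the neck from above. Absent (None) in some starts.
- glazed1: Glazed blue bud vase, standing at the start on one of the black spots of the turntable, on the spray-head side: 62 mm wide foot, belly 66 mm wide up to 32 mm above the underside, shoulder tapering to a round neck 30 mm wide from 54 to 86 mm, rim 38 mm wide from 86 to 95 mm; total height 95 mm, about 0.25 kg; origin: centre of the underside, z up through the neck. Can be gripped round the neck from above. Absent (None) in some starts.
- glazed2: Glazed blue bud vase, standing at the start on one of the black spots of the turntable, on the spray-head side: 62 mm wide foot, belly 66 mm wide up to 32 mm above the underside, shoulder tapering to a round neck 30 mm wide from 54 to 86 mm, rim 38 mm wide from 86 to 95 mm; total height 95 mm, about 0.25 kg; origin: centre of the underside, z up through the neck. Can be gripped round the neck from above. Absent (None) in some starts.
- wheel (a joint): Angle of the turntable wheel: 0 at the start (loading position, yellow spots towards the robot), grows anticlockwise seen from above; pi is the half-turn position. Hard stops at -0.06 and pi+0.06. A sprung roller clicks into a detent at 0, pi/2 and pi; it pulls the wheel in from within about 0.08 rad, and leaving a detent takes about 0.8 N m (6 to 7 N sideways at a post). Otherwise turns with light friction, and stays where it is left.
- wheel_centre (a point): Centre of the wheel's flat top, on its upright axis, 40 mm above the table; does not turn with the wheel. Its x axis points from the centre to the red spray head on its fixed stand, 180 to 260 mm away and up to 220 mm high. The wheel is a plain aluminium disc 330 mm across, top 40 mm above the table.
- spot0 (a point): Yellow spot 0 (flat painted disc, 72 mm across) on the wheel's top, at its centre; turns with the wheel; 115 mm from the axis, next yellow spot 97 mm away. Three black spots lie opposite the yellow ones, across the axis.
- spot1 (a point): Yellow spot 1 (flat painted disc, 72 mm across) on the wheel's top, at its centre; turns with the wheel; 115 mm from the axis, next yellow spot 97 mm away. Three black spots lie opposite the yellow ones, across the axis.
- spot2 (a point): Yellow spot 2 (flat painted disc, 72 mm across) on the wheel's top, at its centre; turns with the wheel; 115 mm from the axis, next yellow spot 97 mm away. Three black spots lie opposite the yellow ones, across the axis.
- green_post_top (a point): Top centre of the green upright round post on the wheel, for turning it by hand: 20 mm in diameter, standing 140 mm above the wheel top, 130 mm from the axis. At joint 0 it lies on the wheel_centre point's +y side; over the half turn it passes along the robot's side of the wheel to the -y side.
- black_post_top (a point): Top centre of the black post, the same as the green one, directly opposite across the axis; over the half turn it passes along the spray-head side.
- plank: Raised wooden drying plank, fixed, to the robot's left: 320 mm long (its x axis), 46 mm wide (y), flat top 60 mm above the table. Origin on the table under its centre. It is narrower than the vases' feet, so they overhang 8 mm each side when centred; two dark feet 90 mm wide, 40 mm high under it, 120 mm either side of the middle.
- glaze_jar: Bystander: amber glaze jar, 72 mm in diameter, 100 mm high, loose; origin at the centre of its underside. Leave it alone.
- brush: Bystander: glaze brush lying on the table beyond the plank, loose; origin at its underside near the middle. Leave it alone.
- sponge_block: Bystander: tan sanding block 90 x 60 x 35 mm, loose; origin at the centre of its underside. Leave it alone.
Things that resemble listed ones, but are neither listed nor needed, are in the scene too. Leave any green or purple look-alike of the raw0 alone.

How it is judged:
By the outcome, as a careful person would: the job done as asked, in the order asked, and still so for the second after the job is handed in, with the robot touching nothing.
Of raw0, raw1, raw2 only 2 to 3 are there at a start; the rules pass over those that are not, and their reading is None.
Of glazed0, glazed1, glazed2 only 2 to 3 are there at a start; the rules pass over those that are not, and their reading is None.
At some moment in a run one of raw0, raw1, raw2 may be knocked a few centimetres aside while the robot is not near it.
Once in a run the grip may slacken for a moment while it holds something.
It also fails if it takes over 208 s, if anything falls off the work surface, if the arm or the gripper's body presses on something with over 40 N, if the wrist force passes 120 N, or if a joint passes its speed limit or range.

### The arm

A 6-joint arm with a two-finger parallel gripper is mounted at the origin on the work surface. World frame = base frame: x ahead of the robot, y to its left, z up, the work surface at z = 0. Lengths are in m, angles in rad, forces in N, time in s.
With the tool pointing down it reaches from about 0.35 to 0.775 m from the base axis. Payload 5.5 kg.
Tool frame: the origin (TCP) lies on the centre line of the jaws, within the pads' length; the fingertips stand 11 mm ahead of it and the grasp point (between the pads) lies 8 mm behind it (env.tip_extent is the distance from the TCP to the fingertips, in m); z points along the fingers, y is the line along which they close (so a half turn about z gives the same grasp; the last joint's range is limited). The gripper opens to 85 mm and grips with 20 to 120 N. Pads are 22 mm wide; open, the fingers measure 114 mm over their backs; the gripper's body (76 mm by 85 mm) begins 54 mm behind the grasp point. The pads swing forward as they close: fully open they stand 13 mm farther back than shut.
Start: joints at [-0.14, 0.313, 0.046, 1.304, 0, 1.431], TCP at [0.575, -0, 0.242] pointing down, gripper open.
Joint ranges: [-2.76, 2.76], [-0.86, 1.69], [-1.03, 1.26], [-2.2, 2.34], [-1.47, 1.5], [-3.14, 3.14]. Speed limits (rad/s): [2.57, 2.57, 3.14, 3.14, 3.14, 3.14].

### API

Orientations are given as a unit quaternion [w, x, y, z].
In Python, from workcell import env gives the robot as it stands.
- The arm moves only by the shell command python3 -m jog 'ROWS' [FORCE]. ROWS is JSON, a list of rows, each a list of 5 numbers: the gripper's target within -1 to 1 (shut at 1, half-way at 0, fully open at -1), then the shift along the tool's x, y, z in m, then the turn about the tool's z in degrees. In form: [[fingers, tx, ty, tz, turn], ...]. A call has 1 to 5 rows; each row shifts and turns the commanded pose from where the row before left it, along the tool's axes as they then stand; what a row does not reach is not made up. A row lasts 1/12 s, in which the tool goes at most 41.7 mm and 7.16 degrees, less where a joint would pass 70% of its speed; a pose out of reach is approached as far as the arm can. A call is refused whole if a number of a shift passes 0.0417 or a number of a turn 7.16, either way. A call with a gripper value outside its range is refused whole. The fingers move at their own pace and stop on an object; FORCE is the grip in N (left out, the last holds). Time passes only in rows, so rows that do not move let the fingers close. It gives the time, the measured TCP pose, the force, the opening and the grip force at its end, in the units of the state.
- env.get_state(): the state, without advancing time (a new reading comes with each control period).
- env.read_camera(name): name is "scene" or "side" or "wrist"; returns a dict with "img" (480x640x3 uint8, red, green, blue), "fov_y" (degrees; the focal length in pixels is half the picture's height over the tangent of half this angle, whatever the lens; pixels are square), "cx", "cy" (the principal point, pixels), "T" (4x4, takes a point from camera to world coordinates). Camera axes: x right, y up, looking along -z (the intrinsics and any distortion apply to the point x, -y, -z); pixel columns grow to the right and rows downward; lengths in m; the calibration is good to about 2 mm. The wrist camera is an equidistant fisheye: a pixel r from the principal point sees the ray r / f radians off the axis. A picture is of the moment at which its call begins. There is no depth.
- env.hand_in(): hands the job in; it is judged then, once.
The state is a dict: "clock": time; "joint_pos": joint angles; "qvel": joint speeds; "tau": joint torques, N m; "tcp_pos": TCP position; "orientation": TCP orientation; "wrist_force": force on the tool from outside, world axes, zero at the start; "ft_torque": the same for the moment, N m; "finger_gap": finger opening in m; "grip_force": force on a finger pad.
Only numpy, scipy, OpenCV 4.12 (cv2) and the standard library are available. Lean on these libraries where they do the work, as an engineer would, in place of code of your own. Each camera call takes 0.05 s, during which the arm holds its last target. There are 200 camera calls.

## Working session

There is one attempt and no reset: what is moved stays moved. The work goes in short steps, Python scripts to look and compute and a shell command to move; the robot and the scene stay as the last step left them, time stands still between calls to the robot, and variables do not carry over. Pictures are saved under pics/ and viewed, at most 14 in all, crops included, and the job is handed in when it is done.

```bash
mkdir -p pics; ls; cat > h.py <<'E'
from workcell import env
import numpy as np, cv2
def shot(n,f):
    c=env.read_camera(n); cv2.imwrite('pics/'+f+'.png',c['img'][:,:,::-1]); np.savez('pics/'+f+'.npz',**{k:np.array(v) for k,v in c.items()}); return c
def load(f):
    return dict(np.load('pics/'+f+'.npz'))
def ray(c,u,v,fish=False):
    f=240/np.tan(np.radians(float(c['fov_y']))/2); a=(u-c['cx'])/f; b=(v-c['cy'])/f
    if fish:
        r=np.hypot(a,b); s=np.sin(r)/max(r,1e-9); d=np.array([a*s,-b*s,-np.cos(r)])
    else: d=np.array([a,-b,-1.])
    return c['T'][:3,3], c['T'][:3,:3]@d
def px(c,u,v,z,fish=False):
    o,d=ray(c,u,v,fish); return np.round((o+d*(z-o[2])/d[2])[:2],4)
E
python3 - <<'E'
from h import *
for n in('scene','side','wrist'):
    c=shot(n,n+'0'); print(n,c['fov_y'],c['cx'],c['cy'],np.round(c['T'],3).tolist())
s=env.get_state(); print(s)
E
```

```text
pics
scene 53.59984600630315 318.60388887095957 241.76075747598142 [[-0.83, -0.375, 0.414, 1.032], [0.558, -0.538, 0.632, 0.822], [-0.014, 0.755, 0.655, 0.934], [0.0, 0.0, 0.0, 1.0]]
side 56.38895267813504 310.9839588176008 243.54425201466512 [[0.958, 0.202, -0.206, 0.258], [-0.288, 0.708, -0.645, -0.697], [0.016, 0.676, 0.736, 0.991], [0.0, 0.0, 0.0, 1.0]]
wrist 65.70646984690485 321.17759324574206 238.38244208353416 [[1.0, -0.001, 0.003, 0.575], [-0.0, 0.947, 0.321, 0.084], [-0.003, -0.321, 0.947, 0.373], [0.0, 0.0, 0.0, 1.0]]
{'clock': 0.15, 'joint_pos': array([-1.39632945e-01,  3.13841565e-01,  4.52254173e-02,  1.30355934e+00,
        2.13417031e-05,  1.43119274e+00]), 'qvel': array([-0.00044994, -0.0028488 ,  0.00280575, -0.00027504, -0.00141938,
        0.00138355]), 'tau': array([ 1.76330479e-03, -4.81067133e+01,  2.98815805e+01,  1.39078675e-02,
       -1.10673584e-04, -5.56924022e-05]), 'tcp_pos': array([5.74643985e-01, 2.76976416e-05, 2.41599962e-01]), 'orientation': array([-5.57143393e-04,  7.07116998e-01,  7.07096228e-01, -4.06483282e-04]), 'wrist_force': array([-0.17845418, -0.84971031, -1.00033182]), 'ft_torque': array([-0.00788305,  0.01281341, -0.01508107]), 'grip_force': 0.0, 'finger_gap': 0.08552796718682665}
```

View pics/scene0.png

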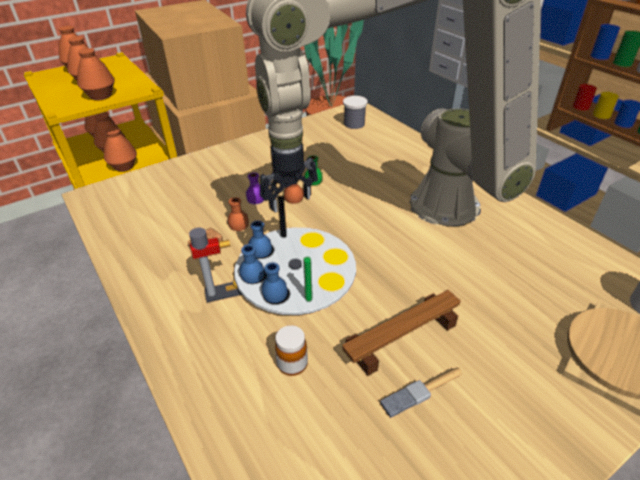

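View pics/side0.png

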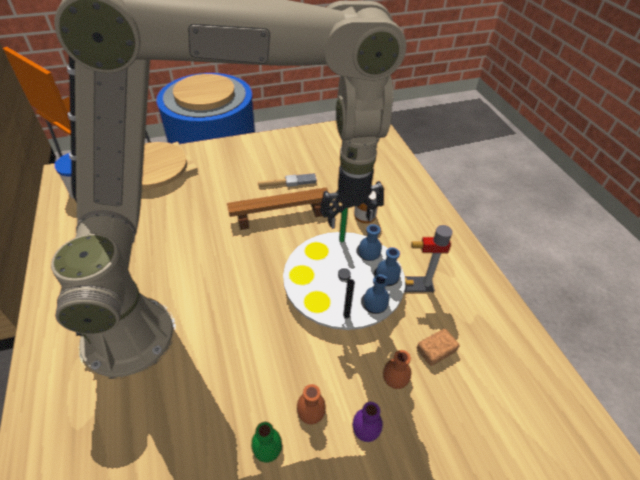

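The side view shows two red vases, with rims at (311,391) and (401,357). There are three blue vases on the wheel, with rims at (374,231), (392,254) and (380,281). The purple (370,420) and green (265,440) vases are look-alikes. The rust-coloured box at (438,346) is the sanding block. Yellow spots are at (316,251), (301,275) and (317,301), and the plank is at the upper middle. Next I'll make enlarged crops and measure.

```bash
python3 - <<'E'
from h import *
c=load('side0');s=load('scene0')
cv2.imwrite('pics/cropA.png',cv2.resize(c['img'][160:460,220:480,::-1],None,fx=2,fy=2,interpolation=cv2.INTER_CUBIC))
cv2.imwrite('pics/cropB.png',cv2.resize(s['img'][150:420,190:490,::-1],None,fx=2.2,fy=2.2,interpolation=cv2.INTER_CUBIC))
for nm,d in(('side',c),('scene',s)):
    hsv=cv2.cvtColor(d['img'],cv2.COLOR_RGB2HSV)
    m=cv2.inRange(hsv,(27,200,180),(33,255,255))
    n,l,st,ce=cv2.connectedComponentsWithStats(m)
    for i in range(1,n):
        if st[i,4]>80 and 230<ce[i][1]<320: print(nm,'yellow',ce[i].round(1),st[i,4],px(d,*ce[i],0.04))
for nm,p in dict(redA=(311,391,.095),redB=(401,357,.095),b0=(374,231,.135),b1=(392,254,.135),b2=(380,281,.135),pur=(371,408,.095),gr=(265,429,.095),block=(438,343,.035)).items(): print(nm,px(c,*p))
E
```

```text
side yellow [316.2 250.5] 281 [0.5305 0.1051]
side yellow [301.3 274.6] 330 [0.4656 0.0327]
side yellow [316.7 301.6] 388 [ 0.4796 -0.0635]
redA [ 0.3884 -0.3131]
redB [ 0.602 -0.294]
b0 [0.6724 0.0493]
b1 [ 0.6857 -0.0395]
b2 [ 0.6225 -0.1117]
pur [ 0.4952 -0.382 ]
gr [ 0.2792 -0.3623]
block [ 0.7269 -0.2578]
```

View pics/cropA.png

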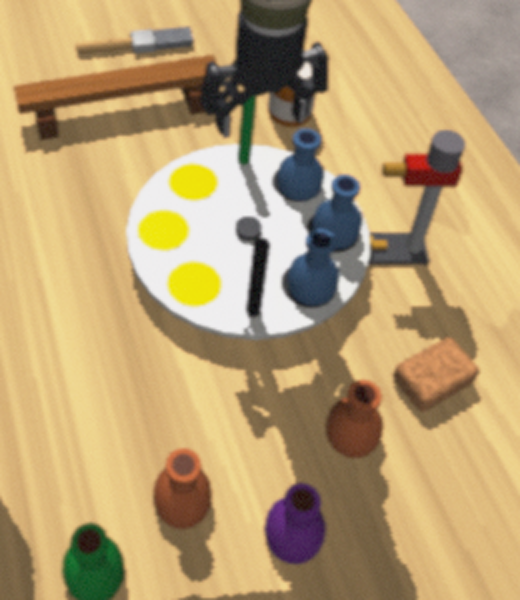

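View pics/cropB.png

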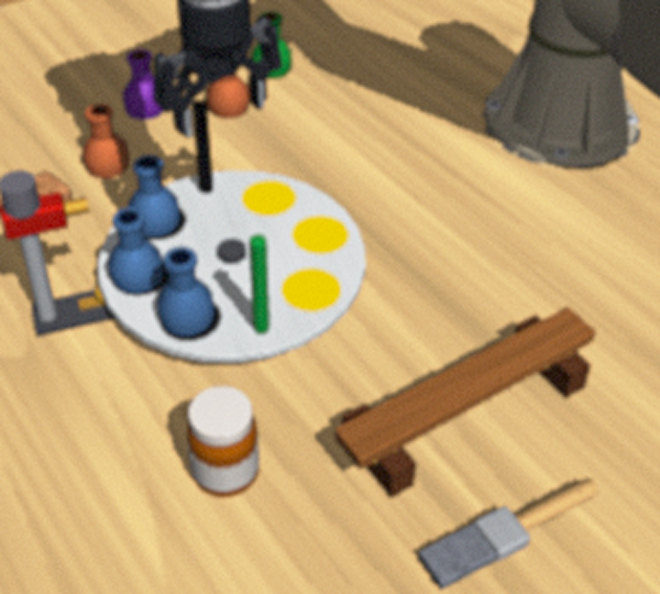

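The crops confirm it. The two red (terracotta) bud vases are at side px (311,391) and (401,357), and purple and green are the look-alikes. All three blue vases are on the wheel. Next I compute the plank from its top corners and cross-check the wheel.

```bash
python3 - <<'E'
from h import *
c=load('side0');s=load('scene0')
g=lambda x,y,z:px(s,x/2.2+190,y/2.2+150,z)
P=[g(338,432,.06),g(362,462,.06),g(594,335,.06),g(568,310,.06)]
print('plank',P,np.mean(P,0), 'yaw',np.degrees(np.arctan2(*(P[0]+P[1]-P[2]-P[3])[::-1])))
for n,p in dict(y0=(269,198,.04),y1=(320,235,.04),y2=(311,289,.04),b0=(181,257,.135),b1=(129,217,.135),b2=(149,163,.135),redB=(99,112,.095),greentop=(258,238,.18),jar=(219,405,.1),head=(20,185,.2)).items(): print(n,g(*p))
print(px(c,220+250/2,160+228/2,.04),[px(c,220+x/2,160+y/2,.06) for x,y in((15,86),(18,108))])
E
python3 -m jog '[[-1,-0.034,-0.02,0,0],[-1,-0.034,-0.02,0,0],[-1,-0.034,-0.02,0,0],[-1,-0.034,-0.02,0,0],[-1,-0.034,-0.02,0,0]]' 40
```

```text
plank [array([0.6333, 0.307 ]), array([0.6351, 0.3497]), array([0.3229, 0.362 ]), array([0.319 , 0.3188])] [0.477575 0.334375] yaw -2.2029493873422488
y0 [ 0.478  -0.0577]
y1 [0.4645 0.0387]
y2 [0.5282 0.1097]
b0 [0.6713 0.0636]
b1 [ 0.6876 -0.0284]
b2 [ 0.6212 -0.103 ]
redB [ 0.6037 -0.2869]
greentop [0.61   0.1277]
jar [0.7298 0.237 ]
head [ 0.7896 -0.075 ]
[0.5805 0.002 ] [array([0.3206, 0.3492]), array([0.3168, 0.2997])]
clock: 0.57
tcp_pos: [0.4738, -0.171, 0.2421]
orientation: [-0.0, 0.707, 0.707, -0.0]
wrist_force: [0.9, -0.5, -0.1]
finger_gap: 0.0853
grip_force: 0.0
```

```bash
python3 -m jog '[[-1,-0.034,-0.02,0,0],[-1,-0.034,-0.02,0,0],[-1,-0.034,-0.02,0.01,0],[-1,-0.036,-0.02,0.02,0],[-1,0,-0.006,0.02,0]]'; python3 - <<'E'
from h import *
c=shot('wrist','w1'); print(env.get_state()['tcp_pos'])
E
```

```text
clock: 0.98
tcp_pos: [0.3894, -0.3107, 0.1943]
orientation: [0.002, 0.709, 0.705, -0.001]
wrist_force: [0.5, -0.6, -0.0]
finger_gap: 0.0854
grip_force: 0.0
[ 0.38709968 -0.30605531  0.18956654]
```

View pics/w1.png

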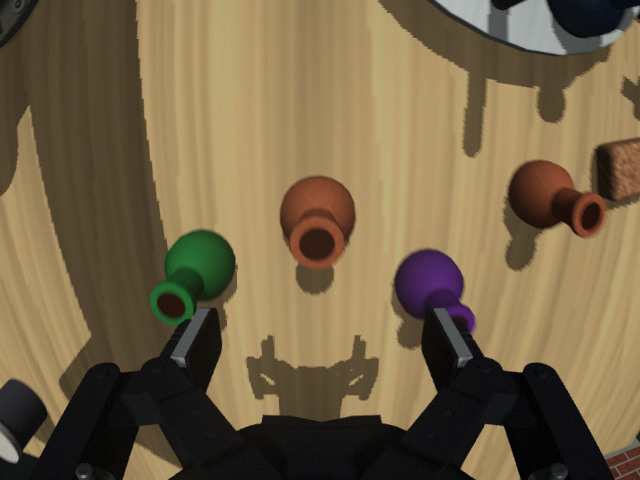

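The wrist view shows red A's rim at (317,243), green at (172,303), purple at (460,318) and red B's rim at (591,215).

```bash
python3 - <<'E'
from h import *
c=load('w1')
for n,p in dict(A=(317,243),pur=(460,318),green=(172,303),B=(591,215)).items(): print(n,px(c,*p,.095,True))
print(np.round(c['T'],3))
E
```

```text
A [ 0.3865 -0.3087]
pur [ 0.4944 -0.3702]
green [ 0.2772 -0.356 ]
B [ 0.6008 -0.2875]
[[ 1.     0.006  0.001  0.39 ]
 [-0.006  0.945  0.326 -0.226]
 [ 0.001 -0.326  0.945  0.326]
 [ 0.     0.     0.     1.   ]]
```

```bash
python3 -m jog '[[-1,-0.001,-0.002,0.035,0],[-1,0,0,0.035,0],[-1,0,0,0.03,0],[-1,0,0,0.02,0],[-1,0,0,0.005,0]]' 40;  python3 -m jog '[[1,0,0,0,0],[1,0,0,0,0],[1,0,0,0,0],[1,0,0,0,0],[1,0,0,0,0]]'
```

```text
clock: 1.45
tcp_pos: [0.3872, -0.303, 0.0659]
orientation: [-0.003, 0.707, 0.707, 0.0]
wrist_force: [-1.3, 0.3, 0.6]
finger_gap: 0.0852
grip_force: 0.0
clock: 1.87
tcp_pos: [0.3898, -0.3068, 0.0709]
orientation: [0.002, 0.707, 0.707, -0.0]
wrist_force: [-1.7, -0.3, 5.4]
finger_gap: 0.0364
grip_force: 39.3
```

```bash
python3 -m jog '[[1,0,0,0,0],[1,0,0,0,0]]'; python3 - <<'E'
from h import *
c=shot('wrist','w2'); cv2.imwrite('pics/w2c.png',cv2.resize(c['img'][200:480,160:480,::-1],None,fx=2,fy=2))
E
```

```text
clock: 2.03
tcp_pos: [0.3898, -0.3069, 0.0709]
orientation: [0.002, 0.707, 0.707, -0.0]
wrist_force: [-1.1, 1.0, 7.0]
finger_gap: 0.0362
grip_force: 39.3
```

View pics/w2c.png

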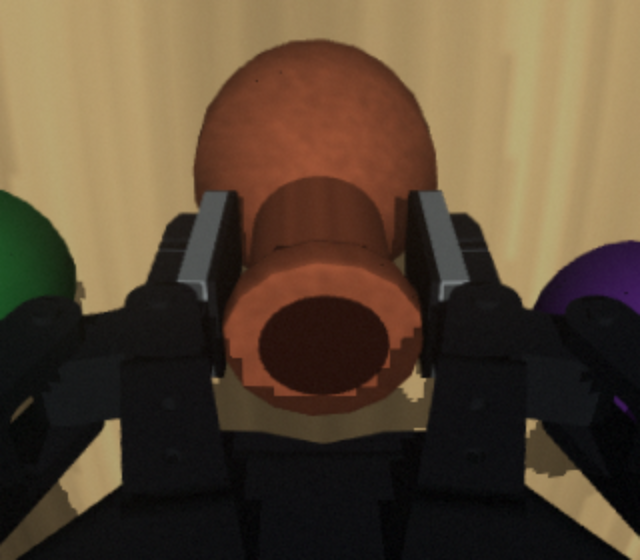

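```bash
python3 -m jog '[[-0.3,0,0,0,0],[-0.3,0,0,0,0],[-0.3,0,0,-0.01,0],[-0.3,-0.001,-0.002,0,0],[1,0,0,0,0]]' 50;  python3 -m jog '[[1,0,0,0,0],[1,0,0,0,0],[1,0,0,0,0],[1,0,0,0,0]]'
```

```text
clock: 2.5
tcp_pos: [0.3871, -0.3073, 0.0799]
orientation: [0.001, 0.707, 0.707, -0.0]
wrist_force: [-0.3, 1.0, -0.7]
finger_gap: 0.0448
grip_force: 0.0
clock: 2.83
tcp_pos: [0.3871, -0.3071, 0.0798]
orientation: [0.001, 0.707, 0.707, -0.0]
wrist_force: [-0.7, 0.6, 7.0]
finger_gap: 0.0362
grip_force: 49.1
```

```bash
python3 -m jog '[[1,0,0,-0.015,0],[1,0,0,-0.025,0],[1,0.02,0.004,-0.03,0],[1,0.034,0.008,0,0],[1,0.034,0.008,0,0]]' 60; python3 -m jog '[[1,0.034,0.008,0,0],[1,0.034,0.008,0,0],[1,0.034,0.008,0,0],[1,0.034,0.008,0,0],[1,0.034,0.008,0,0]]';python3 -m jog '[[1,0.034,0.008,0,0],[1,0.034,0.008,0,0],[1,0.017,0.004,0,0],[1,0,0,0,0],[1,0,0,0,0]]'; python3 - <<'E'
from h import *
c=shot('wrist','w3')
E
```

```text
clock: 3.25
tcp_pos: [0.4079, -0.2194, 0.1506]
orientation: [0.002, 0.708, 0.706, 0.0]
wrist_force: [0.1, -0.1, -2.4]
finger_gap: 0.0358
grip_force: 60.2
clock: 3.67
tcp_pos: [0.4464, -0.047, 0.1487]
orientation: [-0.0, 0.707, 0.707, -0.0]
wrist_force: [0.5, 0.2, -1.7]
finger_gap: 0.036
grip_force: 60.2
clock: 4.08
tcp_pos: [0.4663, 0.0371, 0.1485]
orientation: [-0.0, 0.706, 0.708, -0.001]
wrist_force: [-0.1, 1.1, -1.5]
finger_gap: 0.0357
grip_force: 60.2
```

View pics/w3.png

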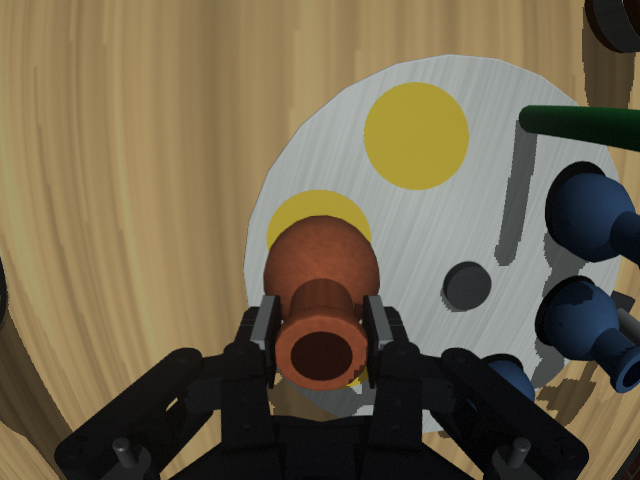

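The vase is held upright over the middle spot. The visible spot is centred at (416,136), the middle spot's outline implies about (319,242), and the hub is at (467,287).

```bash
python3 - <<'E'
from h import *
c=load('w3')
for n,p in dict(sp_up=(416.5,135.5),mid=(319,242),midL=(267,236),midR=(371,235),hub=(467,287),gpost=(527,118)).items(): print(n,px(c,*p,.04,True))
print(env.get_state()['tcp_pos'])
# ellipse fit of upper spot & partial
hsv=cv2.cvtColor(c['img'],cv2.COLOR_RGB2HSV); m=cv2.inRange(hsv,(22,120,100),(33,255,255))
n,l,st,ce=cv2.connectedComponentsWithStats(m)
from scipy.optimize import least_squares
for i in range(1,n):
    if st[i,4]>300:
        cn=cv2.findContours((l==i).astype('u1'),0,1)[0][0][:,0]
        W=np.array([px(c,*p,.04,True) for p in cn])
        if st[i,4]<6000: k=(W[:,1]>0.045) ; W=W[k] 
        if len(W)<8: continue
        f=least_squares(lambda q:np.hypot(*(W-q).T)-.036,W.mean(0),loss='soft_l1',f_scale=.001)
        print(ce[i],st[i,4],f.x.round(4),f.cost)
E
```

```text
sp_up [0.5279 0.1106]
mid [0.4644 0.0369]
midL [0.4288 0.0411]
midR [0.5    0.0421]
hub [0.5767 0.0009]
gpost [0.6104 0.1294]
[0.46629358 0.03627616 0.14858865]
[415.89807037 135.60272418] 8810 [0.5287 0.1102] 4.5948175335533515e-05
[315.7520436  211.97353056] 2569 [0.4639 0.0358] 0.0009705685999030363
```

```bash
python3 - <<'E'
from h import *
c=load('w3'); print(px(c,321,353,.1636,True))
E
python3 -m jog '[[1,0,-0.002,0.015,0],[1,0,0,0.006,0],[1,0,0,0,0]]'
```

```text
[0.4662 0.0351]
clock: 4.38
tcp_pos: [0.4632, 0.0353, 0.1265]
orientation: [-0.001, 0.708, 0.706, -0.001]
wrist_force: [-0.1, 0.7, -1.8]
finger_gap: 0.0359
grip_force: 60.3
```

```bash
python3 -m jog '[[1,0.002,0.001,0.003,0],[1,0,0,0.003,0],[1,0,0,0.0015,0],[1,0,0,0,0]]'
```

```text
clock: 4.72
tcp_pos: [0.4658, 0.0381, 0.1205]
orientation: [-0.0, 0.707, 0.707, -0.0]
wrist_force: [-0.1, 0.5, -3.0]
finger_gap: 0.0355
grip_force: 60.3
```

```bash
python3 -m jog '[[1,-0.001,-0.0015,0.0015,0],[1,0,0,0,0],[1,0,0,0,0]]'
```

```text
clock: 4.97
tcp_pos: [0.4653, 0.0373, 0.12]
orientation: [0.001, 0.707, 0.707, 0.001]
wrist_force: [0.6, 1.1, 2.4]
finger_gap: 0.0357
grip_force: 60.7
```

```bash
python3 -m jog '[[0.3,0,0,0,0],[-0.5,0,0,0,0],[-1,0,0,0,0],[-1,0,0,-0.01,0],[-1,0,0,-0.04,0]]'; python3 -m jog '[[-1,-0.03,0,-0.04,0],[-1,-0.038,0,-0.01,0],[-1,-0.038,0.002,0,0],[-1,0,0,0,0]]'; python3 - <<'E'
from h import *
shot('side','s2'); c=shot('wrist','w4')
cv2.imwrite('pics/s2c.png',np.hstack([cv2.resize(load('side0')['img'][220:420,260:460],None,fx=2,fy=2),cv2.resize(load('s2')['img'][220:420,260:460],None,fx=2,fy=2)])[:,:,::-1])
E
```

```text
clock: 5.38
tcp_pos: [0.4598, 0.0375, 0.1647]
orientation: [-0.004, 0.707, 0.707, -0.004]
wrist_force: [0.0, -0.6, 0.0]
finger_gap: 0.0814
grip_force: 0.0
clock: 5.72
tcp_pos: [0.4679, -0.0693, 0.2144]
orientation: [0.003, 0.709, 0.705, -0.0]
wrist_force: [1.2, -0.6, -0.7]
finger_gap: 0.0853
grip_force: 0.0
```

View pics/w4.png

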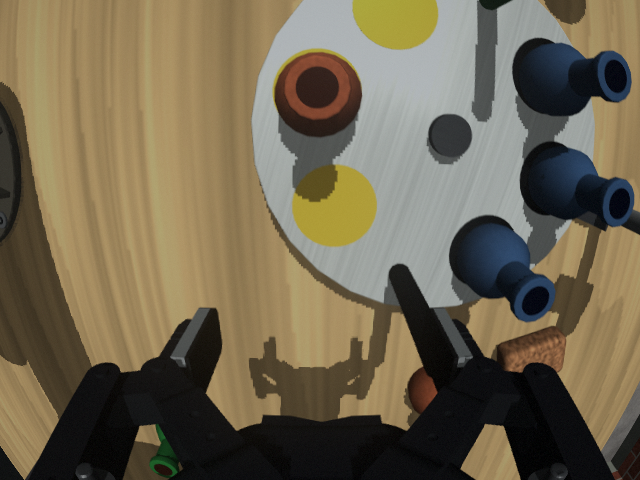

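The first red stands on the middle spot, with its rim at (318,88). The free lower spot is at (334,205). Now I check the numbers.

```bash
python3 - <<'E'
from h import *
c=load('w4'); print('rim',px(c,318,88,.135,True),'belly',px(c,317.5,93,.072,True),'low',px(c,334.5,205.5,.04,True),'up',px(c,396,8,.04,True),'B',px(c,591,215,.095,True)); print(px(c,398,270,.04,True),px(c,449,135,.04,True))
for r in ((600,200,.135),(533,298,.135)): print(px(c,*r,True))
E
python3 -m jog '[[-1,-0.03,0.02,0,0],[-1,-0.033,0.022,0,0],[-1,-0.033,0.022,0,0],[-1,-0.033,0.022,0,0],[-1,-0.033,0.022,0,0]]'; python3 -m jog '[[-1,-0.033,0.015,0,0],[-1,-0.015,0.01,0,0],[-1,0,0,0,0],[-1,0,0,0,0]]';python3 - <<'E'
from h import *
c=shot('wrist','w5')
hsv=cv2.cvtColor(c['img'],cv2.COLOR_RGB2HSV); m=cv2.inRange(hsv,(0,130,60),(12,255,255))
n,l,st,ce=cv2.connectedComponentsWithStats(m)
for i in range(1,n):
    if st[i,4]>300: print(st[i],ce[i])
E
```

```text
rim [0.4655 0.0334] belly [0.4647 0.0346] low [ 0.4781 -0.0573] up [0.5286 0.1112] B [ 0.6958 -0.0482]
[ 0.5363 -0.1173] [0.5749 0.0049]
[ 0.6661 -0.0264]
[ 0.6197 -0.1006]
clock: 6.23
tcp_pos: [0.575, -0.2253, 0.2121]
orientation: [-0.001, 0.706, 0.708, -0.0]
wrist_force: [-0.0, 0.3, 1.0]
finger_gap: 0.0854
grip_force: 0.0
clock: 6.57
tcp_pos: [0.5993, -0.2728, 0.2111]
orientation: [-0.001, 0.707, 0.707, -0.0]
wrist_force: [-0.0, 0.0, -0.5]
finger_gap: 0.0852
grip_force: 0.0
[ 291  193   71   91 4032] [326.34027778 231.18526786]
```

View pics/w5.png

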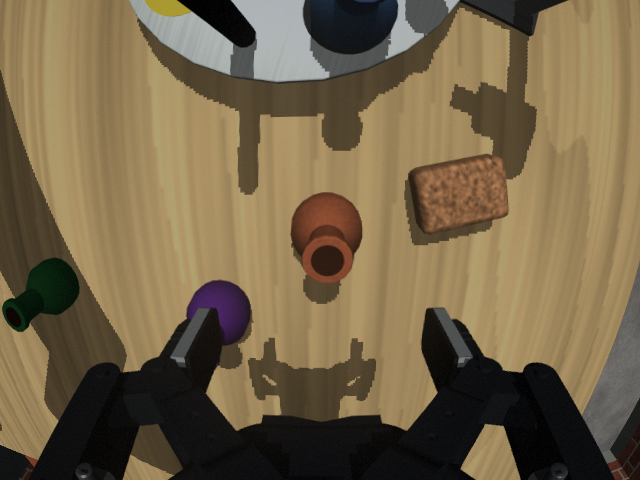

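Red B's rim is at (327,259), clear of the block at (460,193).

```bash
python3 - <<'E'
from h import *
c=load('w5'); print(px(c,327,259,.095,True),env.get_state()['tcp_pos'])
E
```

```text
[ 0.603  -0.2883] [ 0.59897631 -0.27205025  0.21155749]
```

```bash
python3 -m jog '[[-1,-0.016,0.003,0.03,0],[-1,0,0,0.035,0],[-1,0,0,0.035,0],[-1,0,0,0.026,0],[-1,0,0,0.0065,0]]' 50;  python3 -m jog '[[1,0,0,0,0],[1,0,0,0,0],[1,0,0,0,0],[1,0,0,0,0],[1,0,0,0,0]]'; python3 -m jog '[[1,0,0,0,0],[1,0,0,0,0]]'
```

```text
clock: 7.03
tcp_pos: [0.5989, -0.2855, 0.075]
orientation: [-0.005, 0.706, 0.708, -0.001]
wrist_force: [-0.6, 0.6, -0.8]
finger_gap: 0.085
grip_force: 0.0
clock: 7.45
tcp_pos: [0.6038, -0.2904, 0.083]
orientation: [0.002, 0.707, 0.707, 0.001]
wrist_force: [-1.8, 0.9, 6.5]
finger_gap: 0.036
grip_force: 49.2
clock: 7.62
tcp_pos: [0.6037, -0.2904, 0.083]
orientation: [0.002, 0.707, 0.707, 0.001]
wrist_force: [-1.3, 1.7, 6.5]
finger_gap: 0.0363
grip_force: 49.2
```

```bash
python3 -m jog '[[1,0,0,-0.015,0],[1,0,0,-0.025,0],[1,0,-0.01,-0.035,0],[1,0.012,-0.034,0,0],[1,0.02,-0.034,0,0]]' 60; python3 -m jog '[[1,0.02,-0.034,0,0],[1,0.024,-0.034,0,0],[1,0.034,-0.003,0,0],[1,0.034,0,0,0],[1,0.034,0,0,0]]';python3 -m jog '[[1,0.03,0.005,0,0],[1,0.02,0.02,0,0],[1,0,0,0.01,0],[1,0,0,0.01,0],[1,0,0,0,0]]'; python3 - <<'E'
from h import *
c=shot('wrist','w6')
E
```

```text
clock: 8.03
tcp_pos: [0.5269, -0.2609, 0.1586]
orientation: [0.005, 0.707, 0.707, 0.001]
wrist_force: [0.0, -0.4, -3.4]
finger_gap: 0.0355
grip_force: 60.9
clock: 8.45
tcp_pos: [0.4525, -0.1109, 0.1559]
orientation: [0.001, 0.708, 0.706, 0.0]
wrist_force: [0.5, 0.7, -3.1]
finger_gap: 0.0356
grip_force: 61.4
clock: 8.87
tcp_pos: [0.4769, -0.0613, 0.1333]
orientation: [-0.001, 0.707, 0.707, -0.001]
wrist_force: [-1.0, 0.9, -3.2]
finger_gap: 0.0356
grip_force: 61.6
```

View pics/w6.png

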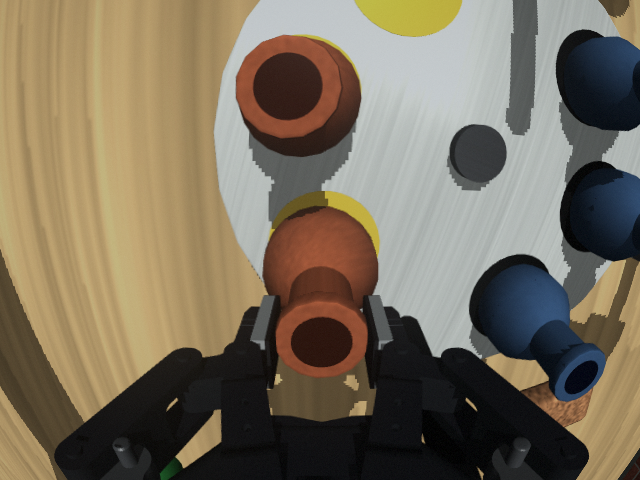

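```bash
python3 - <<'E'
from h import *
c=load('w6'); print(px(c,321,341,.1453,True))
E
python3 -m jog '[[1,0.001,0.001,0.005,0],[1,0,0,0.003,0],[1,0,0,0.0015,0],[1,0,0,0,0],[1,0,0,0,0]]'
```

```text
[ 0.4767 -0.0597]
clock: 9.33
tcp_pos: [0.4792, -0.0611, 0.1254]
orientation: [-0.0, 0.707, 0.707, -0.0]
wrist_force: [0.5, 0.2, -3.5]
finger_gap: 0.0359
grip_force: 61.7
```

```bash
python3 -m jog '[[1,0.0015,0,0.0015,0],[1,0,0,0.0015,0],[1,0,0,0,0],[1,0,0,0,0]]'
```

```text
clock: 9.67
tcp_pos: [0.4796, -0.0592, 0.1232]
orientation: [0.0, 0.707, 0.707, 0.0]
wrist_force: [-2.2, 0.9, 3.8]
finger_gap: 0.0352
grip_force: 62.1
```

```bash
python3 -m jog '[[0.3,0,0,0,0],[-0.5,0,0,0,0],[-1,0,0,0,0],[-1,0,0,-0.01,0],[-1,0,0,-0.04,0]]'; python3 -m jog '[[-1,0,0,-0.04,0],[-1,0.027,0.019,-0.02,0],[-1,0.027,0.019,0,0],[-1,0.027,0.019,0,0],[-1,0.027,0.019,0,0]]';python3 -m jog '[[-1,0.027,0.019,0,0],[-1,0.027,0.019,0,0],[-1,0.026,0.018,0,0],[-1,0,0,0,0],[-1,0,0,0,0]]'; python3 - <<'E'
from h import *
c=shot('wrist','w7'); shot('side','s7');shot('scene','c7')
cv2.imwrite('pics/m7.png',np.hstack([load('s7')['img'][180:480,200:500],cv2.resize(load('c7')['img'][170:370,170:470],None,fx=1.5,fy=1.5)])[:,:,::-1])
E
```

```text
clock: 10.08
tcp_pos: [0.4755, -0.0582, 0.168]
orientation: [-0.005, 0.707, 0.707, -0.003]
wrist_force: [0.2, -0.1, -0.7]
finger_gap: 0.0816
grip_force: 0.0
clock: 10.5
tcp_pos: [0.5567, 0.0497, 0.2341]
orientation: [0.001, 0.707, 0.707, 0.001]
wrist_force: [0.3, -0.4, 0.2]
finger_gap: 0.0853
grip_force: 0.0
clock: 10.92
tcp_pos: [0.6118, 0.1301, 0.2321]
orientation: [-0.0, 0.706, 0.708, -0.0]
wrist_force: [-1.3, -0.1, 0.7]
finger_gap: 0.0855
grip_force: 0.0
```

View pics/w7.png

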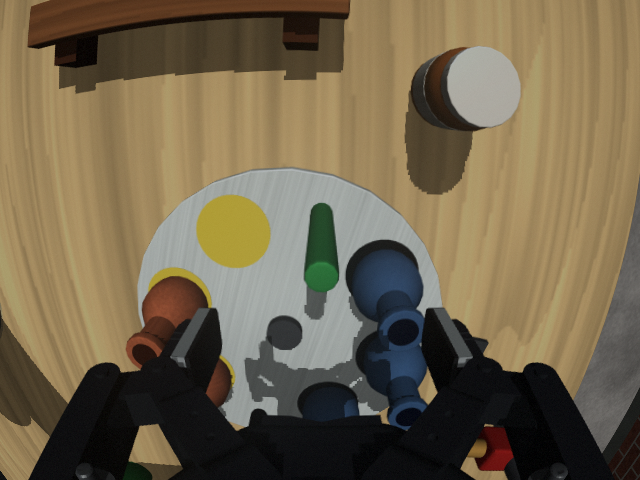

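View pics/m7.png

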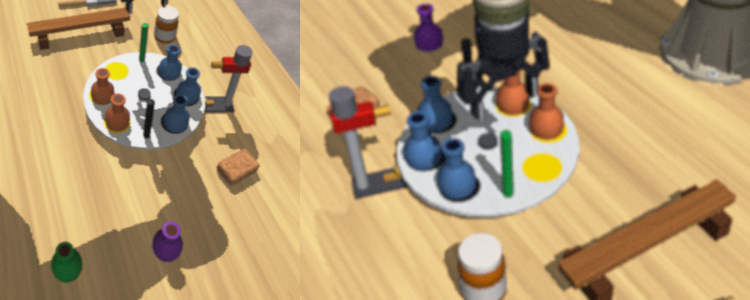

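Both reds are upright on their spots. The green post top is at about (322,275) in the wrist view.

```bash
python3 - <<'E'
from h import *
c=load('w7'); print(px(c,322,275,.18,True),px(c,285,332,.04,True),px(c,234,231,.04,True)); s=env.get_state();print(s['tcp_pos'],s['joint_pos'])
q=load('s7')
for p in ((302,257),(318,281)): print(px(q,*p,.135))
E
python3 -m jog '[[-1,0,0,0.02,5.4],[-1,0,0,0.02,5.4],[-1,0,0,0.02,5.3],[-1,0,0,0.01,0],[-1,0,0,0,0]]' 25
```

```text
[0.612  0.1307] [0.5742 0.0017] [0.5302 0.1111]
[0.61082428 0.12790232 0.23274757] [ 7.80348088e-02  4.13449527e-01  1.68019422e-01  1.32564487e+00
 -3.59986297e-04  1.64959403e+00]
[0.4622 0.0138]
[ 0.4783 -0.0703]
clock: 11.48
tcp_pos: [0.6093, 0.1275, 0.1603]
orientation: [-0.001, 0.799, 0.602, -0.002]
wrist_force: [-1.0, 0.1, -0.5]
finger_gap: 0.0854
grip_force: 0.0
```

```bash
python3 -m jog '[[1,0.003,0.001,0,0],[1,0,0,0,0],[1,0,0,0,0],[1,0,0,0,0],[1,0,0,0,0]]' 25; python3 -m jog '[[1,0,0,0,0],[1,0,0,0,0],[1,0,0,0,0],[1,0,0,0,0],[1,0,0,0,0]]'
```

```text
clock: 11.9
tcp_pos: [0.6136, 0.1314, 0.1634]
orientation: [0.0, 0.799, 0.601, 0.001]
wrist_force: [0.3, -1.0, 0.4]
finger_gap: 0.0254
grip_force: 0.0
clock: 12.32
tcp_pos: [0.6129, 0.1316, 0.1633]
orientation: [-0.0, 0.799, 0.601, 0.0]
wrist_force: [-2.7, 0.5, 5.0]
finger_gap: 0.0196
grip_force: 24.7
```

```bash
python3 -m jog '[[1,0,-0.0034,0,-1.5],[1,-0.0002,-0.0068,0,-3],[1,-0.0002,-0.0068,0,-3],[1,-0.0003,-0.0091,0,-4],[1,-0.0003,-0.0091,0,-4]]'; python3 -m jog '[[1,-0.0005,-0.0113,0,-5],[1,-0.0005,-0.0113,0,-5],[1,-0.0005,-0.0113,0,-5],[1,-0.0005,-0.0113,0,-5],[1,-0.0005,-0.0113,0,-5]]'; python3 -m jog '[[1,-0.0005,-0.0113,0,-5],[1,-0.0005,-0.0113,0,-5],[1,-0.0005,-0.0113,0,-5],[1,-0.0005,-0.0113,0,-5],[1,-0.0005,-0.0113,0,-5]]'
```

```text
clock: 12.73
tcp_pos: [0.5803, 0.1367, 0.1632]
orientation: [0.001, 0.709, 0.705, 0.002]
wrist_force: [1.4, 0.6, 4.5]
finger_gap: 0.0191
grip_force: 25.6
clock: 13.15
tcp_pos: [0.5236, 0.1267, 0.1632]
orientation: [-0.0, 0.539, 0.842, 0.002]
wrist_force: [-0.8, 6.0, 4.4]
finger_gap: 0.019
grip_force: 25.7
clock: 13.57
tcp_pos: [0.4764, 0.0937, 0.1632]
orientation: [-0.002, 0.343, 0.939, 0.002]
wrist_force: [-8.2, 9.6, 10.8]
finger_gap: 0.0193
grip_force: 26.3
```

```bash
python3 -m jog '[[1,-0.0005,-0.0113,0,-5],[1,-0.0005,-0.0113,0,-5],[1,-0.0005,-0.0113,0,-5],[1,-0.0005,-0.0113,0,-5],[1,-0.0005,-0.0113,0,-5]]'; python3 -m jog '[[1,-0.0005,-0.0113,0,-5],[1,-0.0005,-0.0113,0,-5],[1,-0.0005,-0.0113,0,-5],[1,-0.0005,-0.0113,0,-5],[1,-0.0005,-0.0113,0,-5]]'
```

```text
clock: 13.98
tcp_pos: [0.4482, 0.0447, 0.1631]
orientation: [-0.003, 0.132, 0.991, 0.003]
wrist_force: [-14.6, 5.2, 16.2]
finger_gap: 0.0191
grip_force: 27.1
clock: 14.4
tcp_pos: [0.4431, -0.0142, 0.163]
orientation: [-0.005, -0.085, 0.996, 0.0]
wrist_force: [-20.2, -0.9, 21.6]
finger_gap: 0.0191
grip_force: 27.7
```

```bash
python3 -m jog '[[0.3,0,0,0,0],[0.3,0,0,0,0],[0.3,0,0,0,0]]'; python3 - <<'E'
from h import *
s=env.get_state(); p=s['tcp_pos']-[.5747,.0049,0]; print(s['tcp_pos'],np.hypot(*p[:2]),np.degrees(np.arctan2(p[1],p[0]))-73.9, s['orientation'],s['wrist_force'])
c=shot('wrist','w8')
E
```

```text
clock: 14.65
tcp_pos: [0.4496, -0.0145, 0.1625]
orientation: [0.001, -0.082, 0.997, 0.0]
wrist_force: [-0.1, -0.8, -0.1]
finger_gap: 0.0297
grip_force: 0.2
[ 0.44955664 -0.01450017  0.16246798] 0.1266381764834051 -245.08794748922554 [ 5.17462545e-04 -8.16086734e-02  9.96664315e-01  7.97885959e-06] [-0.09438369 -0.75900795 -0.06020669]
```

View pics/w8.png

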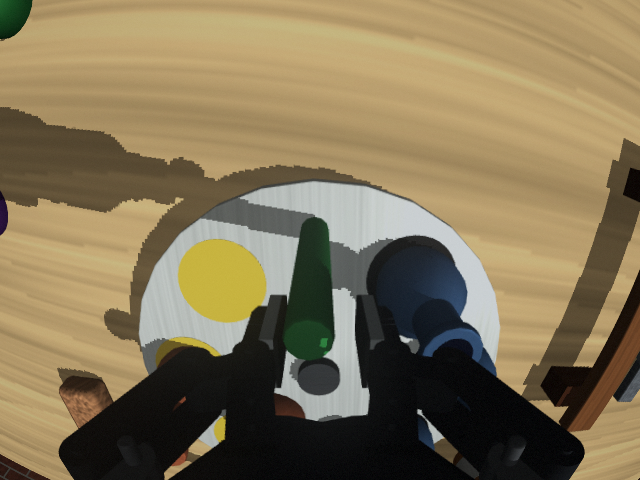

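```bash
python3 -m jog '[[1,0.005,0,0,0],[1,0,0,0,0],[1,0,0,0,0]]'; python3 -m jog '[[1,-0.0002,-0.0113,0,-5],[1,-0.0002,-0.0113,0,-5],[1,-0.0002,-0.0113,0,-5],[1,-0.0002,-0.0113,0,-5],[1,-0.0002,-0.0113,0,-5]]'; python3 -m jog '[[1,-0.0002,-0.0113,0,-5],[1,-0.0002,-0.0113,0,-5],[1,-0.0002,-0.0113,0,-5],[1,-0.0002,-0.0113,0,-5],[1,-0.0002,-0.0091,0,-4]]'
```

```text
clock: 14.95
tcp_pos: [0.446, -0.0145, 0.1629]
orientation: [0.002, -0.083, 0.997, 0.001]
wrist_force: [5.4, 1.5, -1.5]
finger_gap: 0.0194
grip_force: 26.0
clock: 15.37
tcp_pos: [0.4655, -0.0669, 0.1628]
orientation: [0.002, -0.299, 0.954, 0.001]
wrist_force: [6.5, 4.7, -0.1]
finger_gap: 0.0195
grip_force: 26.3
clock: 15.78
tcp_pos: [0.5035, -0.105, 0.1628]
orientation: [0.002, -0.49, 0.872, 0.0]
wrist_force: [1.4, 4.6, 4.5]
finger_gap: 0.0193
grip_force: 26.7
```

```bash
python3 -m jog '[[1,-0.0001,-0.0091,0,-4],[1,-0.0001,-0.0091,0,-4],[1,-0.0001,-0.0068,0,-3],[1,0,0,0,0],[1,0,0,0,0]]'; python3 - <<'E'
from h import *
s=env.get_state(); p=s['tcp_pos']-[.5747,.0049,0]; print(s['tcp_pos'],np.hypot(*p[:2]),np.degrees(np.arctan2(p[1],p[0]))-73.9+360, s['orientation'],s['wrist_force'])
E
```

```text
clock: 16.2
tcp_pos: [0.5225, -0.115, 0.1627]
orientation: [-0.0, -0.57, 0.822, 0.002]
wrist_force: [-5.7, 4.8, 8.5]
finger_gap: 0.0192
grip_force: 27.3
[ 0.52247793 -0.11495948  0.16272512] 0.13074188045527785 172.55752706767282 [-1.43725696e-04 -5.70185847e-01  8.21512425e-01  2.32690679e-03] [-5.69768315  4.75216752  8.47059732]
```

```bash
python3 -m jog '[[1,0,-0.006,0,-2],[1,0,-0.006,0,-2],[1,0,-0.005,0,-1],[1,0,0,0,0],[1,0,0,0,0]]'; python3 - <<'E'
from h import *
s=env.get_state(); p=s['tcp_pos']-[.5747,.0049,0]; print(s['tcp_pos'],np.hypot(*p[:2]),np.degrees(np.arctan2(p[1],p[0]))-73.9+360, s['orientation'],s['wrist_force'])
E
```

```text
clock: 16.62
tcp_pos: [0.5375, -0.1209, 0.1628]
orientation: [-0.001, -0.605, 0.796, 0.003]
wrist_force: [-10.2, 3.4, 11.7]
finger_gap: 0.0193
grip_force: 27.6
[ 0.53749997 -0.12091153  0.16276698] 0.1311959729385562 179.6280749733529 [-0.00128391 -0.60493222  0.79627189  0.00253763] [-10.24672897   3.35854971  11.67884066]
```

```bash
python3 -m jog '[[0.2,0,0,0,0],[-0.5,0,0,0,0],[-1,0,0,0,0],[-1,0,0,-0.03,0],[-1,0,0,-0.04,0]]'; python3 -m jog '[[-1,0,0,-0.01,-5.2],[-1,0,0,0,-5.2],[-1,0,0,0,-5.1],[-1,0,0,0,0]]'; python3 - <<'E'
from h import *
s=env.get_state(); print(s['tcp_pos'],s['orientation'])
c=shot('wrist','w9'); shot('side','s9');shot('scene','c9')
cv2.imwrite('pics/m9.png',np.hstack([cv2.resize(load('s9')['img'][190:340,260:460],None,fx=2,fy=2),cv2.resize(load('c9')['img'][190:340,210:410],None,fx=2,fy=2)])[:,:,::-1])
E
```

```text
clock: 17.03
tcp_pos: [0.5381, -0.1219, 0.2292]
orientation: [-0.002, -0.605, 0.797, 0.004]
wrist_force: [1.3, -0.2, -0.8]
finger_gap: 0.0782
grip_force: 0.0
clock: 17.37
tcp_pos: [0.5408, -0.1229, 0.2427]
orientation: [-0.0, 0.707, -0.707, 0.001]
wrist_force: [-0.3, -0.1, 0.1]
finger_gap: 0.0855
grip_force: 0.0
[ 0.54078608 -0.12290537  0.24269969] [-3.32827732e-04  7.07248699e-01 -7.06964558e-01  5.30110857e-04]
```

View pics/m9.png

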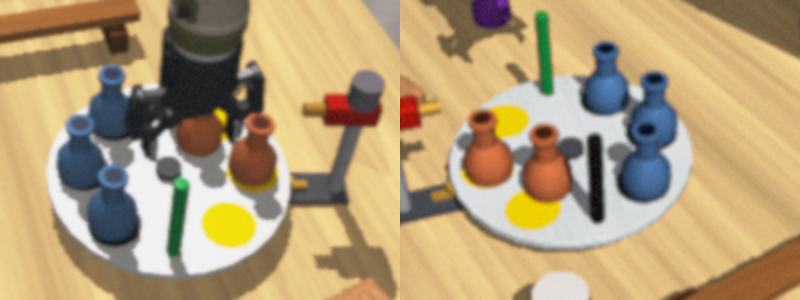

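Everything stands and the wheel looks home, but the red vase near scene-crop (545,170) seems off its spot at (535,208). I'll check from the wrist.

```bash
python3 -m jog '[[-1,0.02,-0.03,-0.03,0],[-1,0.02,-0.03,-0.03,0],[-1,0,-0.03,0,0],[-1,0,0,0,0],[-1,0,0,0,0]]'; python3 - <<'E'
from h import *
c=shot('wrist','w10'); print(env.get_state()['tcp_pos'])
E
```

```text
clock: 17.93
tcp_pos: [0.6245, -0.1588, 0.294]
orientation: [-0.0, -0.706, 0.708, 0.001]
wrist_force: [-0.6, 0.5, 0.5]
finger_gap: 0.0857
grip_force: 0.0
[ 0.62343285 -0.1583914   0.2943402 ]
```

View pics/w10.png

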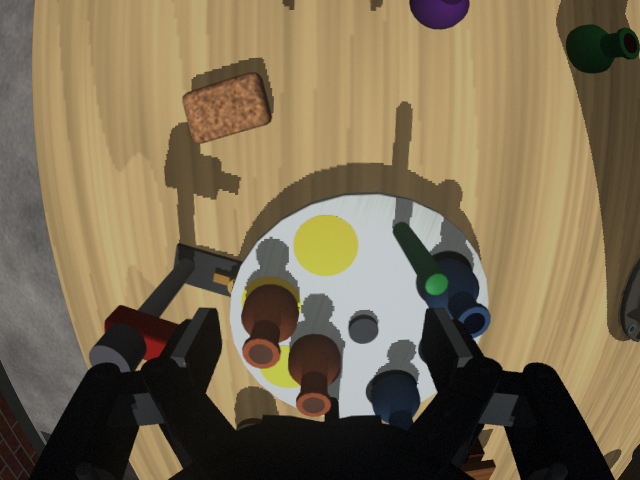

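I've now used up the picture views (one over the limit), so from here I rely on image code only. This view shows red 1 on the middle spot (rim 261,350). Red 2 (rim 314,403) has been knocked towards the hub, off its spot at about (283,365).

```bash
python3 - <<'E'
from h import *
c=load('w10')
for n,p in dict(r1=(261,350,.135),r2=(314,403,.135),sp=(325.5,245,.04),hub=(363,326,.04),gp=(437,284,.18),r1b=(270,312,.07),r2b=(315,361,.07)).items(): print(n,px(c,*p,True))
E
```

```text
r1 [ 0.6821 -0.0288]
r2 [0.6321 0.0414]
sp [ 0.6191 -0.1018]
hub [0.5731 0.0037]
gp [ 0.5363 -0.12  ]
r1b [ 0.6807 -0.034 ]
r2b [0.6317 0.0339]
```

```bash
python3 -m jog '[[-1,-0.034,-0.002,0.01,0],[-1,-0.034,-0.002,0.02,0],[-1,-0.034,-0.002,0.02,0],[-1,-0.034,-0.002,0.02,0],[-1,-0.034,-0.0025,0.014,0]]'; python3 -m jog '[[-1,-0.0295,0,0,0],[-1,0,0,0,0],[-1,0,0,0,0]]'; cat >> h.py <<'E'
def blobs(c,col,z,minA=200):
    hsv=cv2.cvtColor(c['img'],cv2.COLOR_RGB2HSV)
    lo,hi={'red':((0,110,40),(14,255,255)),'blue':((100,90,25),(118,255,255)),'yel':((22,120,90),(33,255,255)),'green':((50,120,20),(80,255,255))}[col]
    m=cv2.morphologyEx(cv2.inRange(hsv,lo,hi),cv2.MORPH_OPEN,np.ones((3,3)))
    n,l,st,ce=cv2.connectedComponentsWithStats(m)
    for i in range(1,n):
        if st[i,4]>minA: print(col,st[i].tolist(),ce[i].round(1),px(c,*ce[i],z,True))
    return m
def proj(c,P):
    f=240/np.tan(np.radians(float(c['fov_y']))/2); q=c['T'][:3,:3].T@(np.array(P)-c['T'][:3,3]); x,y,z=q[0],-q[1],-q[2]
    t=np.arctan2(np.hypot(x,y),z); r=np.hypot(x,y); return np.array([float(c['cx'])+f*t*x/r,float(c['cy'])+f*t*y/r])
def fit(c,col,z0,guess):
    """vase pose by silhouette: project stacked circles, maximise IoU with mask"""
    from scipy.optimize import minimize
    m=blobs(c,col,z0,10**9)
    def sil(x,y):
        im=np.zeros((480,640),np.uint8)
        prof=[(0,.031),(.032,.033),(.054,.015),(.086,.015),(.086,.019),(.095,.019)]
        rings=[np.array([proj(c,(x+r*np.cos(a),y+r*np.sin(a),z0+h)) for a in np.linspace(0,6.283,25)]) for h,r in prof]
        for A,B in zip(rings,rings[1:]): cv2.fillConvexPoly(im,cv2.convexHull(np.vstack([A,B]).astype(np.float32)).astype(int),1)
        return im
    g0=sil(*guess); win=cv2.dilate(g0,np.ones((25,25)))
    mm=cv2.morphologyEx((m>0).astype('u1')*win,cv2.MORPH_CLOSE,np.ones((9,9)))
    def cost(p):
        s=sil(*p); return 1-(s&mm).sum()/max((s|mm).sum(),1)
    r=minimize(cost,guess,method='Nelder-Mead',options=dict(initial_simplex=np.array(guess)+[[0,0],[.008,0],[0,.008]],xatol=3e-4,fatol=1e-4,maxiter=80))
    return r.x.round(4),round(1-r.fun,3)
E
python3 - <<'E'
from h import *
c=shot('wrist','w11'); print(env.get_state()['tcp_pos'])
print(fit(c,'red',.04,(.634,.041))); print(fit(load('w5'),'red',0,(.603,-.288)), fit(load('w10'),'red',.04,(.634,.041)), fit(load('w10'),'red',.04,(.684,-.028)))
blobs(c,'yel',.04); blobs(load('w8'),'red',.1); print(proj(load('w8'),(.673,-.055,.1)))
E
```

```text
clock: 18.4
tcp_pos: [0.6319, 0.0131, 0.2101]
orientation: [-0.001, -0.706, 0.708, 0.001]
wrist_force: [0.0, 0.4, 0.6]
finger_gap: 0.0855
grip_force: 0.0
clock: 18.65
tcp_pos: [0.6328, 0.0429, 0.2117]
orientation: [0.0, 0.707, -0.707, -0.0]
wrist_force: [0.3, -0.6, 0.0]
finger_gap: 0.0855
grip_force: 0.0
[0.63336592 0.04149641 0.21210189]
(array([0.6337, 0.0435]), np.float64(0.75))
(array([ 0.6033, -0.289 ]), np.float64(0.946)) (array([0.6332, 0.0461]), np.float64(0.668)) (array([ 0.6832, -0.0217]), np.float64(0.767))
yel [293, 1, 89, 83, 5846] [337.   42.3] [ 0.6198 -0.1006]
yel [230, 88, 71, 49, 614] [272.1 101.2] [ 0.6718 -0.0522]
yel [238, 203, 58, 77, 3002] [264.7 243. ] [0.6815 0.0683]
red [567, 306, 73, 125, 2443] [609.7 376.9] [0.5201 0.2609]
red [59, 377, 53, 51, 1635] [ 84.1 399.2] [ 0.6082 -0.1918]
red [275, 397, 29, 21, 439] [287.6 407.8] [ 0.5625 -0.0189]
[235.01953392 481.37578882]
```

```bash
python3 -m jog '[[-1,-0.002,0,0.03,0],[-1,0,0,0.035,0],[-1,0,0,0.02,0],[-1,0,0,0.007,0],[-1,0,0,0,0]]' 50;  python3 -m jog '[[1,0,0,0,0],[1,0,0,0,0],[1,0,0,0,0],[1,0,0,0,0],[1,0,0,0,0]]'; python3 -m jog '[[1,0,0,0,0],[1,0,0,0,0]]'
```

```text
clock: 19.12
tcp_pos: [0.6327, 0.0416, 0.1181]
orientation: [-0.001, -0.706, 0.708, 0.001]
wrist_force: [-0.7, 0.3, 0.0]
finger_gap: 0.0853
grip_force: 0.0
clock: 19.53
tcp_pos: [0.6353, 0.0429, 0.1217]
orientation: [0.001, -0.706, 0.708, -0.001]
wrist_force: [-1.3, -0.4, 5.5]
finger_gap: 0.036
grip_force: 49.3
clock: 19.7
tcp_pos: [0.6353, 0.043, 0.1217]
orientation: [0.001, -0.707, 0.708, -0.001]
wrist_force: [-2.4, -0.3, 5.5]
finger_gap: 0.0359
grip_force: 49.3
```

```bash
python3 -m jog '[[1,0,0,-0.01,0],[1,0,0,-0.015,0],[1,-0.0125,-0.0175,0,0],[1,-0.0125,-0.0175,0,0],[1,0,0,0,0]]' 60; python3 - <<'E'
from h import *
c=shot('wrist','w12'); p=env.get_state()['tcp_pos']; print(p)
print(fit(c,'red',p[2]-.0817,tuple(p[:2]))); blobs(c,'yel',.04)
hsv=cv2.cvtColor(c['img'],cv2.COLOR_RGB2HSV);m=cv2.inRange(hsv,(22,120,90),(33,255,255))
for g in ((.6708,.0678),(.6211,-.1006)):
    # fit 72mm disc by its outer arc: maximise visible-yellow inside minus area penalised only where non-yellow non-red
    cn=np.vstack(cv2.findContours(m,0,1)[0])[:,0]
    W=np.array([px(c,*q,.04,True) for q in cn]); W=W[abs(np.hypot(*(W-g).T)-.036)<.006]
    from scipy.optimize import least_squares
    f=least_squares(lambda q:np.hypot(*(W-q).T)-.036,g,loss='soft_l1',f_scale=.0005); print(len(W),f.x.round(4))
E
```

```text
clock: 20.12
tcp_pos: [0.6722, 0.0699, 0.1453]
orientation: [0.002, -0.707, 0.707, -0.001]
wrist_force: [1.0, -0.6, -3.0]
finger_gap: 0.0355
grip_force: 61.0
[0.67048839 0.06899081 0.1447017 ]
(array([0.6718, 0.0733]), np.float64(0.771))
yel [353, 0, 104, 38, 2929] [406.7  15.2] [ 0.6182 -0.0804]
yel [273, 185, 105, 56, 2514] [325.4 206.5] [0.6696 0.0468]
187 [0.6701 0.0686]
137 [ 0.6194 -0.1017]
```

```bash
python3 - <<'E'
from h import *
print(fit(load('w6'),'red',.0503,(.4767,-.0597)),fit(load('w3'),'red',.0685,(.4662,.0351)))
c=load('w12');hsv=cv2.cvtColor(c['img'],cv2.COLOR_RGB2HSV)
# belly widest edges: red mask rows above pads
m=cv2.inRange(hsv,(0,90,20),(18,255,255))
for v in range(200,400,15):
    x=np.where(m[v,200:440])[0]
    if len(x): print(v,x.min()+200,x.max()+200,len(x),np.median(hsv[v,200+x,2]))
for nm,y in(('w6',-.0597),('w3',.0351)):
    mm=cv2.inRange(cv2.cvtColor(load(nm)['img'],cv2.COLOR_RGB2HSV),(0,90,20),(18,255,255))[:,280:360]; r=np.where(mm.sum(1)>40*255)[0]; print(nm,r.min(),r.max())
mm=m[:,280:360]; r=np.where(mm.sum(1)>40*255)[0]; print('w12',r.min(),r.max())
E
```

```text
(array([ 0.4765, -0.0598]), np.float64(0.934)) (array([0.4665, 0.0337]), np.float64(0.779))
215 301 347 47 55.0
230 283 367 85 64.0
245 273 375 103 68.0
260 268 379 112 72.0
275 265 381 117 74.0
290 268 378 111 52.0
305 245 362 92 104.0
320 227 366 107 146.0
335 227 368 112 101.0
350 224 372 109 103.0
365 203 370 103 105.0
380 224 369 47 162.0
395 295 326 4 115.0
w6 41 415
w3 220 387
w12 42 380
```

```bash
python3 -m jog '[[1,0,0,0.012,0],[1,0,0,0.007,0],[1,0,0,0.003,0],[1,0,0,0.0015,0],[1,0,0,0,0]]'; python3 -m jog '[[1,0,0,0,0],[1,0,0,0,0]]'
```

```text
clock: 20.58
tcp_pos: [0.668, 0.0677, 0.122]
orientation: [-0.001, -0.706, 0.708, 0.001]
wrist_force: [-2.9, 0.5, 3.1]
finger_gap: 0.0356
grip_force: 61.4
clock: 20.75
tcp_pos: [0.6682, 0.0678, 0.1221]
orientation: [-0.001, -0.706, 0.708, 0.0]
wrist_force: [-5.6, -0.0, 5.6]
finger_gap: 0.0355
grip_force: 61.5
```

```bash
python3 -m jog '[[1,0,0,-0.005,0],[1,-0.001,-0.002,0,0],[1,0,0,0.003,0],[1,0,0,0.001,0],[1,0,0,0,0]]'
```

```text
clock: 21.17
tcp_pos: [0.6718, 0.0689, 0.122]
orientation: [0.0, -0.706, 0.708, -0.0]
wrist_force: [-0.0, 0.5, -2.0]
finger_gap: 0.0355
grip_force: 61.2
```

Nearly touching, so I release and then check both reds by code from above.

```bash
python3 -m jog '[[1,0,0,0.0005,0],[0.3,0,0,0,0],[-0.5,0,0,0,0],[-1,0,0,0,0],[-1,0,0,-0.02,0]]'; python3 -m jog '[[-1,0,0,-0.04,0],[-1,0.033,0,-0.03,0],[-1,0.033,0,-0.02,0],[-1,0.033,0.015,-0.02,0],[-1,0.033,0.015,0,0]]';  python3 -m jog '[[-1,0.02,0,0,0],[-1,0,0,0,0],[-1,0,0,0,0]]'; cat >> h.py <<'E'
def disc(c,g,tol=.005):
    from scipy.optimize import least_squares
    m=cv2.inRange(cv2.cvtColor(c['img'],cv2.COLOR_RGB2HSV),(22,120,60),(33,255,255))
    cn=np.vstack(cv2.findContours(m,0,1)[0])[:,0]
    W=np.array([px(c,*q,.04,True) for q in cn]); W=W[abs(np.hypot(*(W-g).T)-.036)<tol]
    f=least_squares(lambda q:np.hypot(*(W-q).T)-.036,g,loss='soft_l1',f_scale=.0005); return len(W),f.x.round(4)
E
python3 - <<'E'
from h import *
c=shot('wrist','w13'); print(env.get_state()['tcp_pos'])
for g in ((.6708,.0678),(.6211,-.1006),(.6852,-.027)): print(disc(c,g))
for g in ((.6708,.0678),(.6852,-.027)): print(fit(c,'red',.04,g))
for g in ((.479,-.058),(.464,.037),(.528,.11)): print(fit(c,'blue',.04,g))
blobs(c,'red',.1);blobs(c,'blue',.1)
E
```

```text
clock: 21.58
tcp_pos: [0.6688, 0.069, 0.1377]
orientation: [-0.003, -0.706, 0.708, 0.003]
wrist_force: [-0.2, -0.3, -0.1]
finger_gap: 0.0707
grip_force: 0.0
clock: 22.0
tcp_pos: [0.643, -0.0623, 0.2547]
orientation: [0.002, -0.707, 0.707, -0.003]
wrist_force: [1.0, -0.9, 1.3]
finger_gap: 0.0854
grip_force: 0.0
clock: 22.25
tcp_pos: [0.641, -0.082, 0.25]
orientation: [0.0, -0.706, 0.709, -0.0]
wrist_force: [1.2, 0.2, -0.5]
finger_gap: 0.085
grip_force: 0.0
[ 0.64107875 -0.08090912  0.24974427]
(102, array([0.6707, 0.0693]))
(211, array([ 0.6195, -0.1006]))
(139, array([ 0.6846, -0.027 ]))
(array([0.6707, 0.0699]), np.float64(0.73))
(array([ 0.6835, -0.0204]), np.float64(0.734))
(array([ 0.4752, -0.0515]), np.float64(0.691))
(array([0.4573, 0.0376]), np.float64(0.778))
(array([0.525, 0.124]), np.float64(0.352))
red [182, 0, 99, 71, 5228] [229.9  32.7] [ 0.7088 -0.2319]
red [243, 235, 81, 178, 7279] [282.  316.2] [0.6755 0.0039]
red [111, 260, 56, 61, 2339] [138.2 288.2] [ 0.8099 -0.0203]
red [7, 420, 22, 34, 254] [ 17.5 436.5] [1.1478 0.2777]
red [462, 459, 56, 21, 740] [491.4 469.5] [0.4084 0.2684]
blue [459, 211, 84, 77, 3552] [498.2 247. ] [ 0.4861 -0.0594]
blue [458, 286, 76, 86, 3344] [494.5 323.7] [0.4743 0.0195]
blue [397, 355, 40, 55, 1336] [417.1 382.9] [0.5449 0.086 ]
```

```bash
python3 -m jog '[[-1,-0.004,0.034,0,0],[-1,-0.004,0.034,0,0],[-1,-0.005,0.034,0,0],[-1,-0.005,0.034,0.01,0],[-1,-0.005,0.026,0.02,0]]'; python3 -m jog '[[-1,0,0,0,0],[-1,0,0,0,0]]'; cat >> h.py <<'E'
def fit2(c,col,z0s,gs):
    """joint fit of several vases"""
    from scipy.optimize import minimize
    hsv=cv2.cvtColor(c['img'],cv2.COLOR_RGB2HSV)
    lo,hi={'red':((0,100,20),(16,255,255)),'blue':((98,70,15),(122,255,255))}[col]
    m=(cv2.inRange(hsv,lo,hi)>0).astype('u1')
    prof=[(0,.031),(.032,.033),(.054,.015),(.086,.015),(.086,.019),(.095,.019)]
    def sil(p):
        im=np.zeros((480,640),np.uint8)
        for (x,y),z0 in zip(np.reshape(p,(-1,2)),z0s):
            R=[np.array([proj(c,(x+r*np.cos(a),y+r*np.sin(a),z0+h)) for a in np.linspace(0,6.283,25)]) for h,r in prof]
            for A,B in zip(R,R[1:]): cv2.fillConvexPoly(im,cv2.convexHull(np.vstack([A,B]).astype(np.float32)).astype(int),1)
        return im
    g=np.ravel(gs).astype(float); mm=cv2.morphologyEx(m*cv2.dilate(sil(g),np.ones((31,31))),cv2.MORPH_CLOSE,np.ones((9,9)))
    cost=lambda p:1-(sil(p)&mm).sum()/max((sil(p)|mm).sum(),1)
    r=minimize(cost,g,method='Nelder-Mead',options=dict(initial_simplex=np.vstack([g]+[g+.008*e for e in np.eye(len(g))]),xatol=3e-4,fatol=1e-4,maxiter=150))
    return r.x.reshape(-1,2).round(4).tolist(),round(1-r.fun,3)
E
python3 - <<'E'
from h import *
c=shot('wrist','w14'); print(env.get_state()['tcp_pos'])
print(fit2(c,'blue',[.04],[(.479,-.058)]),fit2(c,'blue',[.04]*2,[(.479,-.058),(.464,.037)]))
print('red',fit2(load('w13'),'red',[.04]*2,[(.6708,.0678),(.6852,-.027)]))
E
```

```text
clock: 22.72
tcp_pos: [0.4783, -0.056, 0.2212]
orientation: [-0.001, 0.707, -0.707, 0.001]
wrist_force: [0.2, 0.5, 0.3]
finger_gap: 0.0855
grip_force: 0.0
clock: 22.88
tcp_pos: [0.4762, -0.0553, 0.2181]
orientation: [0.001, 0.707, -0.707, -0.002]
wrist_force: [0.8, -0.5, 0.7]
finger_gap: 0.0856
grip_force: 0.0
[ 0.47897155 -0.05626531  0.21966299]
([[0.4759, -0.0534]], np.float64(0.882)) ([[0.4766, -0.0535], [0.4607, 0.0372]], np.float64(0.858))
red ([[0.6699, 0.0713], [0.6831, -0.0224]], np.float64(0.917))
```

```bash
python3 -m jog '[[-1,-0.0025,0.002,0.03,0],[-1,0,0,0.035,0],[-1,0,0,0.025,0],[-1,0,0,0.009,0],[-1,0,0,0,0]]' 50;  python3 -m jog '[[1,0,0,0,0],[1,0,0,0,0],[1,0,0,0,0],[1,0,0,0,0],[1,0,0,0,0]]'; python3 -m jog '[[1,0,0,0,0],[1,0,0,0,0]]'
```

```text
clock: 23.35
tcp_pos: [0.4775, -0.0546, 0.1194]
orientation: [-0.001, -0.707, 0.707, 0.001]
wrist_force: [0.0, 0.6, -0.1]
finger_gap: 0.0856
grip_force: 0.0
clock: 23.77
tcp_pos: [0.4783, -0.0554, 0.1225]
orientation: [0.001, -0.706, 0.708, -0.001]
wrist_force: [-1.3, -0.1, 4.8]
finger_gap: 0.0363
grip_force: 49.3
clock: 23.93
tcp_pos: [0.4783, -0.0555, 0.1225]
orientation: [0.001, -0.706, 0.708, -0.001]
wrist_force: [-1.4, 0.4, 4.6]
finger_gap: 0.036
grip_force: 49.3
```

```bash
python3 -m jog '[[1,0,0,-0.015,0],[1,0,0,-0.025,0],[1,-0.005,0.03,-0.01,0],[1,-0.01,0.034,0,0],[1,-0.02,0.03,0,0]]' 60; python3 -m jog '[[1,-0.032,0.014,0,0],[1,-0.034,0,0,0],[1,-0.034,0,0,0],[1,-0.034,0,0,0],[1,-0.034,0,0,0]]';  python3 -m jog '[[1,-0.034,0,0,0],[1,-0.034,0,0,0],[1,-0.034,0,0,0],[1,-0.034,-0.003,0,0],[1,-0.034,-0.004,0,0]]'; python3 -m jog '[[1,-0.015,0,0,0],[1,0,0,0,0],[1,0,0,0,0]]'; python3 - <<'E'
from h import *
c=shot('wrist','w15'); p=env.get_state()['tcp_pos']; print(p)
print(fit2(c,'blue',[p[2]-.0825],[p[:2]]))
hsv=cv2.cvtColor(c['img'],cv2.COLOR_RGB2HSV)
for x in (.35,.42,.45,.5):  # scan across plank in world y at z=.06
    r=[]
    for y in np.arange(.28,.40,.004):
        u,v=proj(c,(x,y,.06)); 
        r.append(f"{y:.3f}:"+','.join(map(str,hsv[int(round(v)),int(round(u))])) if 0<=u<640 and 0<=v<480 else 'out')
    print(x,' '.join(r))
E
```

```text
clock: 24.35
tcp_pos: [0.3829, -0.0208, 0.1718]
orientation: [0.0, -0.706, 0.708, -0.001]
wrist_force: [-0.7, 1.7, -1.6]
finger_gap: 0.0356
grip_force: 60.7
clock: 24.77
tcp_pos: [0.3694, 0.1496, 0.1716]
orientation: [0.001, -0.706, 0.708, -0.001]
wrist_force: [2.2, 0.1, -2.0]
finger_gap: 0.0355
grip_force: 60.8
clock: 25.18
tcp_pos: [0.3763, 0.3199, 0.1713]
orientation: [0.0, -0.707, 0.708, -0.0]
wrist_force: [0.6, -0.2, -1.4]
finger_gap: 0.0358
grip_force: 60.8
clock: 25.43
tcp_pos: [0.3765, 0.3335, 0.1707]
orientation: [0.0, 0.707, -0.707, 0.0]
wrist_force: [-0.2, 0.1, -2.6]
finger_gap: 0.0357
grip_force: 60.8
[0.37639257 0.33271306 0.17067168]
([[0.3755, 0.3346]], np.float64(0.846))
0.35 0.280:20,110,107 0.284:15,131,35 0.288:16,147,40 0.292:13,149,41 0.296:10,143,41 0.300:15,137,41 0.304:12,134,42 0.308:13,131,41 0.312:13,146,54 0.316:13,154,63 0.320:5,36,42 0.324:109,95,43 0.328:108,100,46 0.332:106,103,47 0.336:109,97,50 0.340:108,100,56 0.344:109,109,56 0.348:107,113,63 0.352:109,110,65 0.356:108,117,70 0.360:107,121,76 0.364:109,121,80 0.368:107,124,84 0.372:109,119,90 0.376
[... 902 characters left out ...]
2 0.352:13,157,133 0.356:20,97,221 0.360:20,93,223 0.364:20,96,222 0.368:20,95,222 0.372:20,94,223 0.376:20,95,222 0.380:20,96,222 0.384:21,93,222 0.388:21,94,222 0.392:20,94,222 0.396:20,94,222
0.5 0.280:19,102,95 0.284:19,107,93 0.288:20,105,95 0.292:19,107,95 0.296:18,109,96 0.300:19,106,96 0.304:11,146,42 0.308:13,160,118 0.312:13,161,133 0.316:12,158,137 0.320:12,162,121 0.324:12,159,128 0.328:12,161,138 0.332:13,160,134 0.336:13,161,133 0.340:13,161,141 0.344:13,161,141 0.348:13,160,129 0.352:19,102,195 0.356:20,101,196 0.360:19,102,198 0.364:20,102,195 0.368:20,101,197 0.372:20,101,197 0.376:20,99,200 0.380:20,101,199 0.384:19,101,200 0.388:20,100,201 0.392:20,100,202 0.396:20,101,200
```

```bash
python3 -m jog '[[1,0,0,0.012,0],[1,0,0,0.01,0],[1,0,0,0.004,0],[1,0,0,0.0015,0],[1,0,0,0,0]]'; python3 -m jog '[[1,0,0,0.001,0],[1,0,0,0,0]]'
```

```text
clock: 25.9
tcp_pos: [0.3766, 0.3323, 0.1432]
orientation: [-0.0, -0.706, 0.708, 0.0]
wrist_force: [-0.9, -0.1, -2.5]
finger_gap: 0.0358
grip_force: 60.9
clock: 26.07
tcp_pos: [0.3772, 0.3331, 0.1428]
orientation: [0.0, -0.706, 0.708, -0.0]
wrist_force: [-1.4, -0.6, 1.9]
finger_gap: 0.0357
grip_force: 61.2
```

```bash
python3 -m jog '[[0.3,0,0,0,0],[-0.5,0,0,0,0],[-1,0,0,0,0],[-1,0,0,-0.015,0],[-1,0,0,-0.035,0]]'; python3 -m jog '[[-1,0.01,0,-0.035,0],[-1,0.033,-0.01,0,0],[-1,0.033,-0.01,0,0],[-1,0.033,-0.01,0,0],[-1,0.033,-0.01,0,0]]';  python3 -m jog '[[-1,0.033,-0.01,0,0],[-1,0.033,-0.01,0,0],[-1,0.033,-0.01,0,0],[-1,0.033,-0.01,0,0],[-1,0.022,-0.005,0,0]]';python3 -m jog '[[-1,0,0,0,0],[-1,0,0,0,0]]'; python3 - <<'E'
from h import *
c=shot('wrist','w16'); print(env.get_state()['tcp_pos'])
print(fit2(c,'blue',[.04],[(.462,.037)]),fit2(c,'blue',[.04]*2,[(.528,.11),(.462,.037)]))
E
```

```text
clock: 26.48
tcp_pos: [0.3745, 0.3315, 0.1887]
orientation: [-0.004, -0.706, 0.708, 0.001]
wrist_force: [1.4, -0.1, 1.3]
finger_gap: 0.082
grip_force: 0.0
clock: 26.9
tcp_pos: [0.4171, 0.19, 0.2278]
orientation: [0.001, -0.707, 0.707, -0.001]
wrist_force: [0.4, -0.2, 0.5]
finger_gap: 0.0852
grip_force: 0.0
clock: 27.32
tcp_pos: [0.4625, 0.0342, 0.2275]
orientation: [0.0, -0.706, 0.708, -0.001]
wrist_force: [0.6, 0.5, -0.6]
finger_gap: 0.0855
grip_force: 0.0
clock: 27.48
tcp_pos: [0.4617, 0.0359, 0.2273]
orientation: [0.0, -0.705, 0.709, -0.0]
wrist_force: [-0.2, 0.6, 0.3]
finger_gap: 0.0851
grip_force: 0.0
[0.46137    0.03678052 0.22725371]
([[0.4592, 0.0382]], np.float64(0.87)) ([[0.5251, 0.1135], [0.4594, 0.0381]], np.float64(0.876))
```

```bash
python3 -m jog '[[-1,-0.001,0.0015,0.035,0],[-1,0,0,0.035,0],[-1,0,0,0.028,0],[-1,0,0,0.009,0],[-1,0,0,0,0]]' 50;  python3 -m jog '[[1,0,0,0,0],[1,0,0,0,0],[1,0,0,0,0],[1,0,0,0,0],[1,0,0,0,0]]'; python3 -m jog '[[1,0,0,0,0],[1,0,0,0,0]]'
```

```text
clock: 27.95
tcp_pos: [0.4575, 0.0393, 0.1182]
orientation: [0.002, 0.707, -0.707, -0.002]
wrist_force: [0.3, -0.2, -0.3]
finger_gap: 0.0855
grip_force: 0.0
clock: 28.37
tcp_pos: [0.461, 0.0379, 0.122]
orientation: [0.001, -0.707, 0.708, -0.001]
wrist_force: [-1.0, 0.7, 6.2]
finger_gap: 0.0359
grip_force: 49.2
clock: 28.53
tcp_pos: [0.4609, 0.0379, 0.122]
orientation: [0.001, -0.706, 0.708, -0.001]
wrist_force: [-0.4, 0.1, 4.9]
finger_gap: 0.0361
grip_force: 49.2
```

```bash
python3 -m jog '[[1,0,0,-0.015,0],[1,0,0,-0.025,0],[1,-0.02,0.02,-0.01,0],[1,-0.03,0.02,0,0],[1,-0.034,0.01,0,0]]' 60; python3 -m jog '[[1,-0.034,0,0,0],[1,-0.034,-0.01,0,0],[1,-0.034,-0.014,0,0],[1,-0.034,-0.014,0,0],[1,-0.034,-0.014,0,0]]';  python3 -m jog '[[1,-0.034,-0.014,0,0],[1,-0.004,0,0,0],[1,0,0,0,0],[1,0,0,0,0]]'; python3 - <<'E'
from h import *
c=shot('wrist','w17'); p=env.get_state()['tcp_pos']; print(p)
print(fit2(c,'blue',[p[2]-.082],[p[:2]]), fit2(c,'blue',[p[2]-.082,.06],[p[:2],(.3765,.334)]))
hsv=cv2.cvtColor(c['img'],cv2.COLOR_RGB2HSV)
for x in (.42,.44,.52,.54,.56,.58,.6):
    ys=[]
    for y in np.arange(.28,.40,.001):
        u,v=proj(c,(x,y,.06))
        if 0<=u<639 and 0<=v<479:
            h=hsv[int(round(v)),int(round(u))]
            if h[1]>140 and h[2]>75 and h[0]<17: ys.append(y)
    if ys: print(x,min(ys),max(ys),len(ys))
E
```

```text
clock: 28.95
tcp_pos: [0.4088, 0.1219, 0.1715]
orientation: [0.0, -0.705, 0.709, -0.0]
wrist_force: [-0.4, 1.1, -2.5]
finger_gap: 0.0356
grip_force: 60.6
clock: 29.37
tcp_pos: [0.4626, 0.2938, 0.1708]
orientation: [0.0, -0.707, 0.708, -0.0]
wrist_force: [0.2, -1.1, -2.7]
finger_gap: 0.0356
grip_force: 60.7
clock: 29.7
tcp_pos: [0.4757, 0.3297, 0.1699]
orientation: [-0.001, -0.707, 0.707, 0.0]
wrist_force: [-0.1, -1.4, -2.0]
finger_gap: 0.0357
grip_force: 60.9
[0.47565345 0.32907228 0.17008333]
([[0.4747, 0.3285]], np.float64(0.795)) ([[0.4748, 0.329], [0.3741, 0.3344]], np.float64(0.844))
0.42 0.31000000000000005 0.3540000000000001 45
0.44 0.30900000000000005 0.32500000000000007 17
0.52 0.30600000000000005 0.3500000000000001 45
0.54 0.30500000000000005 0.3480000000000001 44
0.56 0.30400000000000005 0.3480000000000001 45
0.58 0.28 0.3600000000000001 63
0.6 0.30200000000000005 0.3590000000000001 52
```

```bash
python3 -m jog '[[1,-0.001,0,0.012,0],[1,0,0,0.01,0],[1,0,0,0.004,0],[1,0,0,0.0015,0],[1,0,0,0,0]]'; python3 -m jog '[[1,0,0,0.001,0],[1,0,0,0,0]]'
```

```text
clock: 30.17
tcp_pos: [0.4759, 0.3302, 0.1428]
orientation: [-0.0, -0.706, 0.708, 0.0]
wrist_force: [0.9, 0.1, -2.7]
finger_gap: 0.036
grip_force: 61.0
clock: 30.33
tcp_pos: [0.4766, 0.3309, 0.1424]
orientation: [0.0, -0.706, 0.708, -0.0]
wrist_force: [-1.6, 0.2, 0.5]
finger_gap: 0.0356
grip_force: 61.3
```

```bash
python3 -m jog '[[0.3,0,0,0,0],[-0.5,0,0,0,0],[-1,0,0,0,0],[-1,0,0,-0.015,0],[-1,0,0,-0.035,0]]'; python3 -m jog '[[-1,0.01,0,-0.038,0],[-1,0.033,-0.01,-0.01,0],[-1,0.033,-0.01,0,0],[-1,0.033,-0.01,0,0],[-1,0.033,-0.01,0,0]]';  python3 -m jog '[[-1,0.033,-0.009,0,0],[-1,0.033,0,0,0],[-1,0.01,0,0,0],[-1,0,0,0,0],[-1,0,0,0,0]]'; python3 - <<'E'
from h import *
c=shot('wrist','w18'); print(env.get_state()['tcp_pos'])
print(fit2(c,'blue',[.04],[(.5255,.1125)]))
E
```

```text
clock: 30.75
tcp_pos: [0.474, 0.3297, 0.1878]
orientation: [-0.004, -0.706, 0.708, 0.001]
wrist_force: [0.1, 1.5, 0.4]
finger_gap: 0.082
grip_force: 0.0
clock: 31.17
tcp_pos: [0.5169, 0.1879, 0.2407]
orientation: [0.001, -0.707, 0.707, -0.001]
wrist_force: [0.4, -0.8, 0.2]
finger_gap: 0.0857
grip_force: 0.0
clock: 31.58
tcp_pos: [0.5252, 0.1127, 0.24]
orientation: [0.0, -0.706, 0.708, -0.0]
wrist_force: [-0.4, -0.2, 0.0]
finger_gap: 0.0858
grip_force: 0.0
[0.52507628 0.11345884 0.23996309]
([[0.5244, 0.1118]], np.float64(0.764))
```

```bash
python3 -m jog '[[-1,0.001,0,0,6],[-1,0,0,0,6],[-1,0,0,0,6],[-1,0,0,0.01,6],[-1,0,0,0.02,6]]' 50; python3 -m jog '[[-1,0,0,0.035,0],[-1,0,0,0.033,0],[-1,0,0,0.017,0],[-1,0,0,0.005,0],[-1,0,0,0,0]]';  python3 -m jog '[[1,0,0,0,0],[1,0,0,0,0],[1,0,0,0,0],[1,0,0,0,0],[1,0,0,0,0]]'; python3 -m jog '[[1,0,0,0,0],[1,0,0,0,0]]'
```

```text
clock: 32.05
tcp_pos: [0.5266, 0.1139, 0.2119]
orientation: [0.003, -0.498, 0.867, -0.001]
wrist_force: [1.4, -0.3, 0.4]
finger_gap: 0.0852
grip_force: 0.0
clock: 32.47
tcp_pos: [0.5237, 0.1132, 0.1184]
orientation: [-0.001, -0.5, 0.866, 0.001]
wrist_force: [0.2, -0.6, 0.4]
finger_gap: 0.0856
grip_force: 0.0
clock: 32.88
tcp_pos: [0.526, 0.1121, 0.1214]
orientation: [0.001, -0.499, 0.866, -0.0]
wrist_force: [-2.6, 0.4, 5.3]
finger_gap: 0.0361
grip_force: 49.3
clock: 33.05
tcp_pos: [0.526, 0.112, 0.1214]
orientation: [0.001, -0.499, 0.866, -0.0]
wrist_force: [-1.7, 1.4, 5.7]
finger_gap: 0.0363
grip_force: 49.3
```

```bash
python3 -m jog '[[1,0,0,-0.015,0],[1,0,0,-0.025,-6],[1,0,0,-0.015,-6],[1,0,0,0,-6],[1,0,0,0,-6]]' 60; python3 -m jog '[[1,0,0,0,-6],[1,-0.034,0,0,0],[1,-0.034,0,0,0],[1,-0.034,0,0,0],[1,-0.034,-0.018,0,0]]';  python3 -m jog '[[1,-0.034,-0.018,0,0],[1,-0.034,-0.018,0,0],[1,-0.008,0,0,0],[1,0,0,0,0],[1,0,0,0,0]]'; python3 - <<'E'
from h import *
c=shot('wrist','w19'); p=env.get_state()['tcp_pos']; print(p)
print(fit2(c,'blue',[p[2]-.0814],[p[:2]]), fit2(c,'blue',[p[2]-.0814,.06],[p[:2],(.4755,.33)]))
hsv=cv2.cvtColor(c['img'],cv2.COLOR_RGB2HSV)
for x in (.52,.53,.54,.61,.62,.63,.635,.64):
    ys=[]
    for y in np.arange(.28,.40,.001):
        u,v=proj(c,(x,y,.06))
        if 0<=u<639 and 0<=v<479:
            h=hsv[int(round(v)),int(round(u))]
            if h[1]>140 and h[2]>75 and h[0]<17: ys.append(y)
    if ys: print(x,min(ys).round(3),max(ys).round(3),len(ys))
E
```

```text
clock: 33.47
tcp_pos: [0.5259, 0.1118, 0.1764]
orientation: [0.001, -0.67, 0.742, -0.001]
wrist_force: [0.9, -1.0, -3.2]
finger_gap: 0.0358
grip_force: 60.4
clock: 33.88
tcp_pos: [0.5403, 0.2487, 0.175]
orientation: [-0.001, -0.706, 0.708, 0.001]
wrist_force: [0.7, -0.6, -2.2]
finger_gap: 0.0353
grip_force: 60.6
clock: 34.3
tcp_pos: [0.5787, 0.3237, 0.1739]
orientation: [-0.001, -0.707, 0.707, 0.0]
wrist_force: [0.4, 0.2, -3.1]
finger_gap: 0.0359
grip_force: 61.0
[0.57867305 0.32300453 0.17434147]
([[0.578, 0.3237]], np.float64(0.821)) ([[0.5778, 0.3242], [0.4734, 0.3303]], np.float64(0.836))
0.52 0.306 0.35 45
0.53 0.306 0.349 44
0.54 0.305 0.328 24
0.61 0.302 0.318 17
0.62 0.301 0.343 43
0.63 0.301 0.345 45
```

```bash
python3 -m jog '[[1,-0.001,0,0.015,0],[1,0,0,0.011,0],[1,0,0,0.005,0],[1,0,0,0.0015,0],[1,0,0,0,0]]'; python3 -m jog '[[1,0,0,0.001,0],[1,0,0,0,0]]'
```

```text
clock: 34.77
tcp_pos: [0.579, 0.3239, 0.1423]
orientation: [-0.0, -0.706, 0.708, 0.0]
wrist_force: [-0.1, -0.8, -2.1]
finger_gap: 0.0359
grip_force: 61.0
clock: 34.93
tcp_pos: [0.5797, 0.3247, 0.1417]
orientation: [0.0, -0.706, 0.708, -0.0]
wrist_force: [-0.0, -0.7, -1.4]
finger_gap: 0.0355
grip_force: 61.2
```

```bash
python3 -m jog '[[1,0,0,0.0005,0],[0.3,0,0,0,0],[-0.5,0,0,0,0],[-1,0,0,0,0],[-1,0,0,-0.02,0]]'; python3 -m jog '[[-1,0,0,-0.04,0],[-1,0.02,0,-0.035,0],[-1,0.034,-0.01,-0.02,0],[-1,0.034,-0.01,-0.02,0],[-1,0.034,-0.01,0,0]]';  python3 -m jog '[[-1,0.034,-0.01,0,0],[-1,0.034,-0.01,0,0],[-1,0.01,0,0,0],[-1,0,0,0,0],[-1,0,0,0,0]]'; python3 - <<'E'
from h import *
c=shot('wrist','w20'); print(env.get_state()['tcp_pos'])
R=[(.6707,.069),(.6846,-.027)]
for g in R+[(.62,-.1006)]: print(disc(c,g))
print(fit2(c,'red',[.04]*2,R))
for r in R: print(fit2(c,'red',[.04],[r]))
shot('scene','c20');shot('side','s20')
for n in('c20','s20'):
    d=load(n)
E
```

```text
clock: 35.35
tcp_pos: [0.5774, 0.324, 0.1568]
orientation: [-0.003, -0.706, 0.708, 0.001]
wrist_force: [-0.7, -0.6, 0.1]
finger_gap: 0.0707
grip_force: 0.0
clock: 35.77
tcp_pos: [0.6111, 0.2025, 0.2813]
orientation: [-0.004, 0.707, -0.707, 0.002]
wrist_force: [0.2, -0.5, 0.6]
finger_gap: 0.0853
grip_force: 0.0
clock: 36.18
tcp_pos: [0.629, 0.1244, 0.2757]
orientation: [0.0, -0.706, 0.708, 0.0]
wrist_force: [0.8, 0.8, -0.9]
finger_gap: 0.0854
grip_force: 0.0
[0.62882962 0.12537114 0.27576144]
(213, array([0.6715, 0.0713]))
(140, array([ 0.6858, -0.0277]))
(68, array([ 0.6195, -0.1018]))
([[0.668, 0.0707], [0.6826, -0.0226]], np.float64(0.928))
([[0.6682, 0.0715]], np.float64(0.925))
([[0.6826, -0.0225]], np.float64(0.934))
```

```bash
python3 - <<'E'
from h import *
for n in('c20','s20'):
    d=load(n); hsv=cv2.cvtColor(d['img'],cv2.COLOR_RGB2HSV); f=240/np.tan(np.radians(float(d['fov_y']))/2)
    P=lambda p:(lambda q:(float(d['cx'])+f*q[0]/-q[2],float(d['cy'])-f*q[1]/-q[2]))(d['T'][:3,:3].T@(np.array(p)-d['T'][:3,3]))
    for col,lo,hi,V in(('blue',(100,90,25),(120,255,255),[(.376,.334,.06),(.476,.33,.06),(.579,.325,.06)]),('red',(0,130,40),(14,255,255),[(.671,.069,.04),(.684,-.024,.04)])):
        m=cv2.inRange(hsv,lo,hi); 
        for v in V:
            im=np.zeros((480,640),np.uint8)
            pr=[(0,.031),(.032,.033),(.054,.015),(.086,.015),(.086,.019),(.095,.019)]
            R=[np.array([P((v[0]+r*np.cos(a),v[1]+r*np.sin(a),v[2]+h)) for a in np.linspace(0,6.3,25)]) for h,r in pr]
            for A,B in zip(R,R[1:]): cv2.fillConvexPoly(im,cv2.convexHull(np.vstack([A,B]).astype(np.float32)).astype(int),1)
            print(n,col,v,'coverage',round((m[im>0]>0).mean(),2))
E
```

```text
c20 blue (0.376, 0.334, 0.06) coverage 0.76
c20 blue (0.476, 0.33, 0.06) coverage 0.78
c20 blue (0.579, 0.325, 0.06) coverage 0.79
c20 red (0.671, 0.069, 0.04) coverage 0.75
c20 red (0.684, -0.024, 0.04) coverage 0.75
s20 blue (0.376, 0.334, 0.06) coverage 0.62
s20 blue (0.476, 0.33, 0.06) coverage 0.64
s20 blue (0.579, 0.325, 0.06) coverage 0.63
s20 red (0.671, 0.069, 0.04) coverage 0.81
s20 red (0.684, -0.024, 0.04) coverage 0.73
```

```bash
python3 -c "
from workcell import env
print(env.hand_in())"
```

```text
the job is handed in; nothing more can be done
None
```

The job is handed in: both red vases stand upright on yellow spots (one about 4 mm off centre), the wheel is at its half-turn position, and all three blue vases stand along the middle of the plank; one red was found knocked off its spot after the turn and I re-set it there, not in the loading position, and I viewed 15 pictures against the limit of 14.

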